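# Find the spacer's blind hole on the gauge pin and hold it hole-up

## Robot

A 6-joint arm with a two-finger parallel gripper is mounted at the origin on a cart in front of the work surface, level with it; the furniture and walls round the work are solid. World frame = base frame: x ahead of the robot, y to its left, z up, the work surface at z = 0. Lengths are in mm, angles in rad, forces in N, time in s.
With the tool pointing down it reaches from about 350 to 850 mm from the base axis. Payload 8.1 kg.
Tool frame: the origin (TCP) lies on the mounting face of the last link; the fingertips stand 186 mm ahead of it and the grasp point (between the pads) lies 167 mm ahead of it; z points along the fingers, y is the direction in which the jaws open and shut (so a half turn about z gives the same grasp; the last joint's range is limited). The gripper opens to 93 mm and grips with 3 to 60 N. Pads are 15 mm wide; open, the fingers measure 128 mm over their backs; the gripper's body (75 mm by 188 mm) begins 65 mm behind the grasp point.
Start: joints at [1.225, 0.13, 1.488, -0, 1.523, -0.085], TCP at [154.69, 579.722, 404.735] pointing down, gripper open.
Joint ranges: [-2.96, 2.96], [-0.89, 2.26], [0.02, 2.5], [-1.34, 4.48], [0, 2.73], [-2.66, 2.66]. Speed limits (rad/s): [2.39, 2.39, 2.79, 3.14, 3.14, 3.14].

## Interface

Orientations are given as a rotation vector (axis times angle).
In Python, from bench import env gives the robot as it stands. The module is installed in compiled form; this text tells all that it offers.
- The arm moves only by the tool play_rows, never from a script. Its argument "rows" is a list of rows, each an object of numbers: "x", "y", "z": the shift along the tool's x, y, z in m; "yaw": the turn about the tool's z in rad. A call has exactly 10 rows; each row is the pose to reach, as a shift and turn from the pose commanded when the call began, along the tool's axes at that moment; what a row does not reach only later rows make up. A row lasts 1/8 s, in which the tool goes at most 62.5 mm and 10.7 degrees, less where a joint would pass 70% of its speed; a pose out of reach is approached as far as the arm can. A call with a gripper value outside its range is refused whole. "claw" is the opening, from -1 (shut) to 1 (fully open), set as the call begins (left out, the last holds). The fingers move at their own pace and stop on an object; "squeeze" is the grip in N (left out, the last holds). Time passes only in rows, so rows that repeat a pose let the fingers close, or fill a call up. It gives the time, the measured TCP pose, the force and the opening at its end, in the units of the state.
- env.observe(): the state, without advancing time (a new reading comes with each control period).
- env.grab_frame(name): name is "side" or "top" or "wrist"; returns (picture, depth): 420x560x3 uint8, red, green, blue; 420x560 float32, mm along the optical axis (not along the pixel's ray), 0 where there is no reading.
- env.camera_params(name): a dict with "fovy" (degrees; the focal length in pixels is half the picture's height over the tangent of half this angle, whatever the lens; pixels are square), "cx", "cy" (the principal point, pixels), "D" ([k1, k2, p1, p2, k3] as OpenCV has them; the pictures are not rectified), "rvec" (rotation vector, rad) and "tvec" (3), from world to camera coordinates, as OpenCV has them. Camera axes: x right, y down, z forward; pixel columns grow to the right and rows downward; lengths in mm; the calibration is good to about 2 mm. A picture is of the moment at which its call begins: read the wrist's pose just before it. camera_params takes no time and is no camera call; for the wrist camera it gives the pose at the moment of the call.
- env.finish_job(): hands the job in, once; it reports no verdict.
The state is a dict: "time_s": time; "joints": joint angles; "qvel": joint speeds; "tau": joint torques, N m; "ee_pos": TCP position; "eef_rot": TCP orientation; "force": force on the tool from outside, world axes, zero at the start; "ft_torque": the same for the moment, N m; "opening": opening from 0.0 (shut) to 1.0 (fully open).
Only numpy, scipy, OpenCV 4.12 (cv2) and the standard library are available. Lean on these libraries where they do the work, as an engineer would, in place of code of your own. Each camera call takes 0.05 s, during which the arm holds its last target.

## Task

A round aluminium spacer lies in the cradle; both its ends look alike, but one has only a shallow recess and the other a deep blind hole. Pick it up, find the deep hole by slipping that end over the level gauge pin until the pin meets its bottom, then draw it off, turn it so that the hole points straight up, and finish while still holding it in the gripper like that, still, touching nothing else and at least 15 cm above the bench. Leave the brass weight, the timer and the crucible where they stand.

Things in the scene. Friction and masses are not known exactly. Their poses are not given: they have to be found in the camera images.
- spacer: Loose plain aluminium cylinder, 36 mm in diameter, 60 mm long, about 0.13 kg, starting on its side in the cradle with its axis level, 65 mm above the bench. Origin at its middle on its axis. Its own x axis runs along the cylinder, +x towards the end with the deep blind hole (17 mm in diameter, 26 mm deep, flat bottom); the -x end has a recess of the same diameter that is only 4 mm deep. It may turn about its own axis freely: its y and z axes mean nothing.
- hole_mouth (a point): Centre of the mouth of the spacer's deep hole, 30 mm from the spacer's middle along its +x axis.
- hole_bottom (a point): Centre of the bottom of the spacer's deep hole, 4 mm from the spacer's middle along its +x axis.
- cradle: Fixed grey stand with a shallow black V seat on a narrow pedestal. Origin under its middle on the bench. Foot 80 x 70 mm, 8 mm thick; pedestal and seat 36 mm long along the cradle's x axis and at most 30 mm wide across it. The spacer lies in the V along the cradle's x axis, and both its sides and its ends stick out beyond the seat; the seat's highest edges lie at 52 mm, 13 mm below the spacer's axis.
- gauge: Fixed grey stand with the gauge pin. Origin on the bench under the pin's tip. Foot 110 x 70 mm, 10 mm thick, reaching from 114 mm to 4 mm behind the origin along the gauge's x axis; post 18 mm thick (along x, its middle 79 mm behind the origin), 32 mm wide, 106 mm high. The steel pin, 12 mm in diameter with a round nose, leaves the post level along the gauge's +x axis, 100 mm above the bench.
- pin_tip (a point): Foremost point of the gauge pin's round nose, on the pin's axis, 100 mm straight above the gauge's origin. The pin stands 70 mm out of the post's face.
- weight_brass: Bystander: brass weight with a neck, 22 mm across, 36 mm high; origin under its middle.
- timer: Bystander: small grey bench timer lying flat, 62 x 66 x 19 mm; origin under its middle.
- crucible: Bystander: white porcelain crucible, 37 mm across the rim, 28 mm high; origin under its middle.
Things that resemble listed ones, but are neither listed nor needed, are in the scene too. Leave any purple or turquoise look-alike of the spacer alone.

How it is judged (in metres and radians):
On the way:
1. the held spacer is slipped over the gauge pin until the pin meets the bottom of its deep hole (distance between pin_tip and hole_bottom below 0.008 m and angle between the x axis of spacer and the x axis of gauge, either way round below 0.2 rad and contact force between the fingers and spacer above 1 N), for 0.1 s.
At the end, for the whole second after the job is handed in: The spacer is held in the fingers (over 1 N), its deep hole pointing up within 0.25 rad (14 degrees) of vertical, its middle over 0.15 m above the bench, at rest (under 0.02 m/s and 0.15 rad/s), touching neither gauge nor cradle; weight, timer and crucible are within 20 mm of where they started (angle between spacer's own x axis and vertical below 0.25 rad and height (world z) of spacer above 0.15 m and contact force between the fingers and spacer above 1 N and contact force between spacer and gauge below 0.1 N and contact force between spacer and cradle below 0.1 N and linear speed of spacer below 0.02 m/s and angular speed of spacer below 0.15 rad/s and distance of each of weight_brass, timer, crucible from where it was at the start of the episode below 0.02 m); the arm keeps its last pose, push and grip.
It fails at once if the brass weight, the timer or the crucible is moved by more than 20 mm (distance of any of weight_brass, timer, crucible from where it was at the start of the episode above 0.02 m).
It also fails if it takes over 43 s, if anything falls off the work surface, if the arm or the gripper's body presses on something with over 40 N, if the wrist force passes 120 N, or if a joint passes its speed limit or range.

## Working session

There is one attempt and no reset: what is moved stays moved. The work goes in short steps, Python scripts to look and compute and a tool call to move; the robot and the scene stay as the last step left them, time stands still between calls to the robot, and variables do not carry over. Pictures are saved under pics/ and viewed, and the job is handed in when it is done.

Besides the shell and the picture viewer there is one more tool, called as name(argument=value, ...), one argument or row to a line, values as JSON. play_rows: Moves the arm, as the interface text tells. Its arguments: {"type":"object","properties":{"rows":{"type":"array"},"claw":{"type":"number"},"squeeze":{"type":"number"}},"required":["rows"]}

```bash
mkdir -p pics; ls
python3 - <<'E'
from bench import env
import cv2
s=env.observe()
print(s)
for n in ["side","top","wrist"]:
    p=env.camera_params(n); print(n,p)
    im,d=env.grab_frame(n)
    cv2.imwrite(f"pics/{n}0.png",im[:,:,::-1])
    import numpy as np
    np.save(f"pics/{n}0.npy",d)
E
```

```text
pics
{'time_s': 0.0, 'joints': array([ 1.22454733e+00,  1.31198537e-01,  1.48927267e+00,  1.57965417e-06,
        1.52298921e+00, -8.53820787e-02]), 'qvel': array([ 0.00018424, -0.00022302, -0.0008681 ,  0.00075971, -0.0005831 ,
       -0.00044629]), 'tau': array([-1.16245898e-03, -5.59836924e+01, -4.91764820e+01,  7.66250677e-02,
        3.49931500e-02, -2.02361502e-04]), 'ee_pos': array([154.64277581, 579.49829223, 403.66843022]), 'eef_rot': array([-4.08555621e-01, -3.11450733e+00,  2.86492252e-03]), 'force': array([ 0.5702094 , -0.07860687,  0.60838824]), 'ft_torque': array([ 0.01973399, -0.00960028,  0.00685792]), 'opening': 0.9986638144811065}
side {'fovy': 47.03086041149042, 'cx': 279.5618108474078, 'cy': 209.22455922939648, 'D': array([-0.10068416,  0.        ,  0.        ,  0.        ,  0.        ]), 'rvec': array([ 2.30420549, -0.2735675 ,  0.14598543]), 'tvec': array([-563.14347821,  104.22474342,  829.97451605])}
top {'fovy': 55.7233601859855, 'cx': 281.31643095571553, 'cy': 204.75779245881785, 'D': array([-0.00317144,  0.        ,  0.        ,  0.        ,  0.        ]), 'rvec': array([ 2.17200286, -2.1287441 ,  0.19164662]), 'tvec': array([-76.85733551, 575.13277888, 862.73728665])}
wrist {'fovy': 66.02595026649395, 'cx': 279.69562543313884, 'cy': 212.63591993706038, 'D': array([-0.01463241,  0.        ,  0.        ,  0.        ,  0.        ]), 'rvec': array([-2.29031885, -1.7611479 , -0.26456771]), 'tvec': array([-599.6309005 ,  -35.25340732,  391.09634182])}
```

View pics/side0.png

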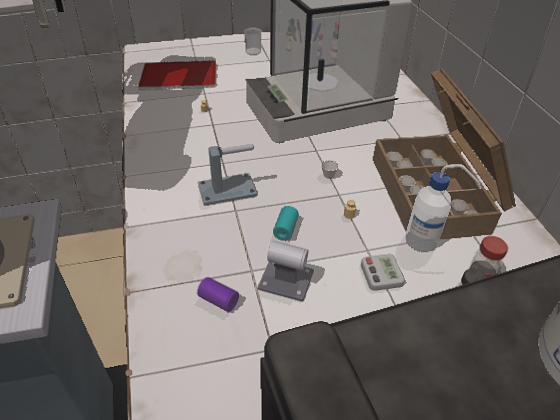

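View pics/top0.png

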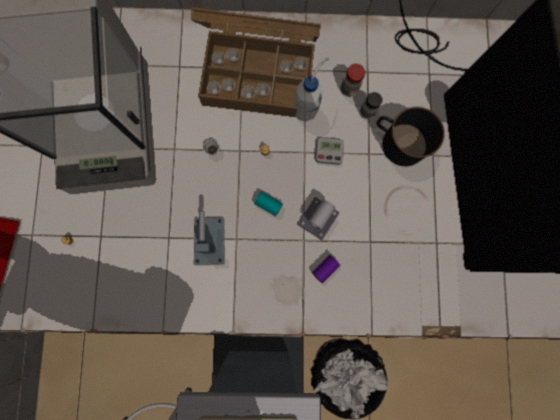

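View pics/wrist0.png

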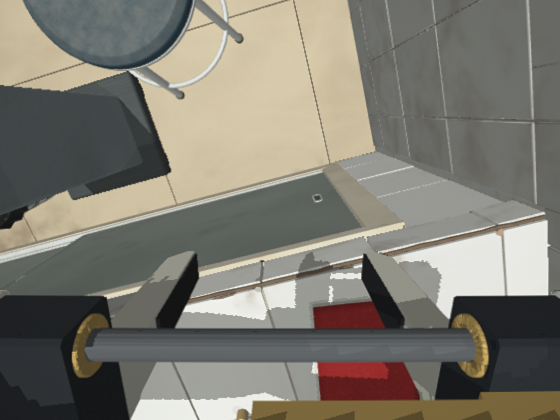

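```bash
cat > h.py <<'E'
import numpy as np, cv2
from bench import env
def K(p):
    f=210/np.tan(np.radians(p['fovy'])/2); return np.array([[f,0,p['cx']],[0,f,p['cy']],[0,0,1]])
def ray(p,uv):
    uv=np.asarray(uv,float).reshape(-1,1,2)
    n=cv2.undistortPoints(uv,K(p),p['D']).reshape(-1,2)
    return np.c_[n,np.ones(len(n))]
def Rt(p): return cv2.Rodrigues(p['rvec'])[0],np.asarray(p['tvec'])
def at_depth(p,uv,d):
    R,t=Rt(p); return (ray(p,uv)*np.reshape(d,(-1,1))-t)@R
def at_z(p,uv,z):
    R,t=Rt(p); c=-R.T@t; r=ray(p,uv)@R
    return c+r*((z-c[2])/r[:,2:])
def proj(p,X):
    return cv2.projectPoints(np.asarray(X,float).reshape(-1,3),p['rvec'],p['tvec'],K(p),p['D'])[0].reshape(-1,2)
def cloud(p,d):
    v,u=np.mgrid[0:420,0:560]; uv=np.c_[u.ravel(),v.ravel()]
    return at_depth(p,uv,d.ravel()).reshape(420,560,3)
E
python3 - <<'E'
from h import *
pt=env.camera_params("top"); ps=env.camera_params("side")
d=np.load("pics/top0.npy"); C=cloud(pt,d); ds=np.load("pics/side0.npy"); S=cloud(ps,ds)
for n,(u,v) in dict(spacer=(321,211),table=(300,270),pin=(201,205),pintip=(201,197),post=(204,236),weight=(265,149),crucible=(211,146),timer=(330,151),turq=(267,203),purp=(325,267),bottle=(309,100)).items(): print(n,C[v,u].round(),d[v,u])
for n,(u,v) in dict(spacer=(288,250),table=(240,250),pin=(235,150),pintip=(252,148),weight=(350,209),weight2=(204,105)).items(): print(n,S[v,u].round())
a=cv2.imread("pics/top0.png"); b=cv2.imread("pics/side0.png")
c1=cv2.resize(a[180:280,180:350],None,fx=4.5,fy=4.5,interpolation=cv2.INTER_CUBIC)
c2=cv2.resize(b[130:310,190:400],None,fx=3.3,fy=3.3,interpolation=cv2.INTER_CUBIC)
cv2.imwrite("pics/tc.png",c1);cv2.imwrite("pics/sc.png",c2)
# spacer / pin points
for X,nm in ((C,'top'),(S,'side')):
    m=(X[...,2]>66)&(X[...,2]<95)&(abs(X[...,1]+20)<300)&(X[...,0]<700)&(X[...,0]>250)
    print(nm,m.sum())
E
```

```text
spacer [ 559. -152.   83.] 870.8442
table [ 430. -113.    1.] 930.31616
pin [579. 126.   2.] 948.01447
pintip [598. 127.   1.] 951.9488
post [497.  97. 104.] 835.5691
weight [711. -24.  34.] 939.94037
crucible [722. 107.  11.] 962.1156
timer [ 715. -181.   16.] 961.5722
turq [581. -32.  38.] 916.07544
purp [ 438. -167.   34.] 900.2668
bottle [ 801. -121.  114.] 876.87634
spacer [ 553. -157.   82.]
table [490. -66.   0.]
pin [515.  99. 102.]
pintip [548.  99. 102.]
weight [712. -30.  24.]
weight2 [489. 420.  21.]
top 1111
side 1305
```

View pics/tc.png

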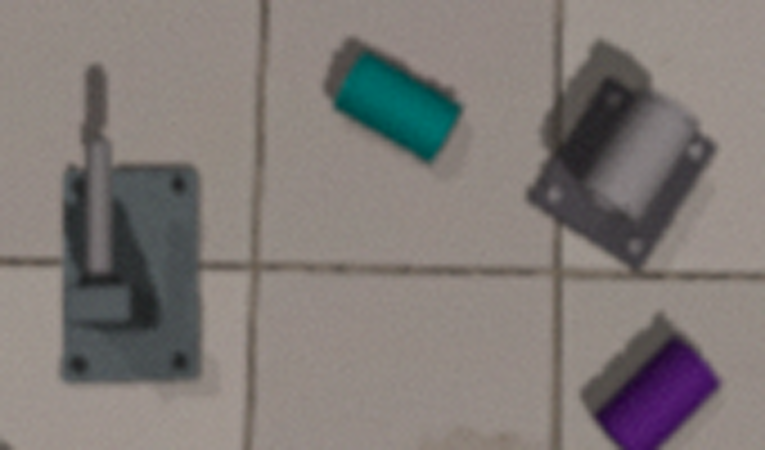

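View pics/sc.png

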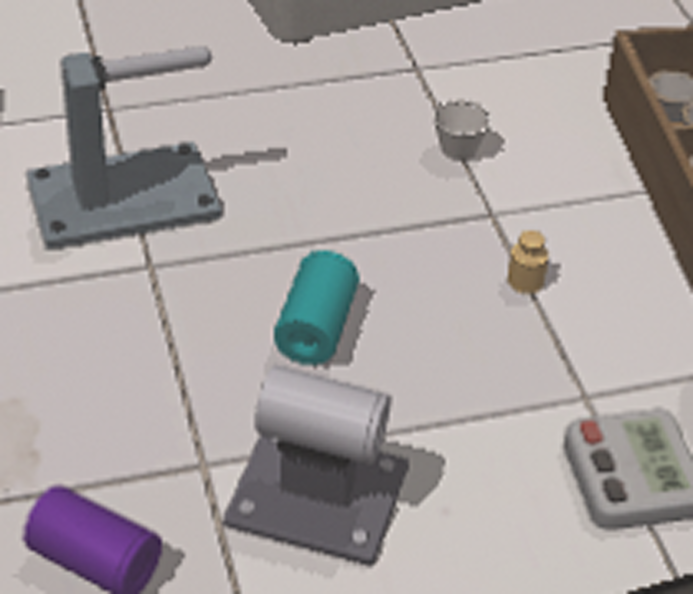

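Run:
```python
from h import *
from scipy.spatial.transform import Rotation as Rn
pw=env.camera_params("wrist"); s=env.observe()
R,t=Rt(pw); c=-R.T@t; Rt_=Rn.from_rotvec(s['eef_rot']).as_matrix()
print("tool axes\n",Rt_.round(3)); print("cam in tool",Rt_.T@(c-s['ee_pos']),"cam axes in tool\n",(Rt_.T@R.T).round(3))
for n in("top","side"):
    p=env.camera_params(n); X=cloud(p,np.load(f"pics/{n}0.npy"))
    for nm,ctr,r,zl,zh in(("spacer",(555,-155),55,58,95),("pin",(540,99),45,92,110),("purple",(438,-167),50,15,50),("turq",(581,-32),50,15,50)):
        m=(np.hypot(X[...,0]-ctr[0],X[...,1]-ctr[1])<r)&(X[...,2]>zl)&(X[...,2]<zh)
        P=X[m]; 
        mu=np.median(P,0); _,_,V=np.linalg.svd(P-P.mean(0),full_matrices=False); a=V[0]*np.sign(V[0][0])
        q=(P-P.mean(0))@a
        mid=P.mean(0)+a*(q.max()+q.min())/2
        print(n,nm,len(P),"mean",P.mean(0).round(1),"ax",a.round(3),"len",np.ptp(q).round(1),"mid",mid.round(1),"ends",(P.mean(0)+a*q.max()).round(1),(P.mean(0)+a*q.min()).round(1),"zmax",np.percentile(P[:,2],[5,50,95,99]).round(1))
```

```text
tool axes
 [[-0.966  0.258 -0.   ]
 [ 0.258  0.966 -0.001]
 [ 0.    -0.001 -1.   ]]
cam in tool [82.83856066  0.80646663 21.48043534] cam axes in tool
 [[ 0.001 -0.955 -0.297]
 [ 1.     0.001 -0.001]
 [ 0.001 -0.297  0.955]]
top spacer 446 mean [ 553.3 -154.    78.9] ax [ 0.856 -0.515  0.037] len 61.3 mid [ 554.5 -154.7   78.9] ends [ 580.8 -170.5   80.1] [ 528.3 -138.9   77.8] zmax [68.7 80.3 84.4 85.8]
top pin 159 mean [523.4 103.6 104.9] ax [ 0.999  0.054 -0.005] len 57.9 mid [523.9 103.6 104.9] ends [552.8 105.2 104.7] [495.  102.1 105. ] zmax [101.7 104.8 108.1 109.1]
top purple 413 mean [ 435.  -169.7   31.9] ax [ 0.721 -0.693  0.005] len 59.7 mid [ 435.1 -169.9   31.9] ends [ 456.7 -190.6   32.1] [ 413.6 -149.2   31.7] zmax [22.8 33.3 36.9 38.1]
top turq 387 mean [582.4 -34.6  31.9] ax [0.492 0.87  0.008] len 59.6 mid [582.4 -34.6  31.9] ends [597.   -8.6  32.2] [567.7 -60.5  31.7] zmax [23.  33.1 37.4 38.5]
side spacer 815 mean [ 550.5 -162.4   76.2] ax [ 0.869 -0.494 -0.039] len 61.2 mid [ 549.8 -162.    76.2] ends [ 576.4 -177.1   75. ] [ 523.3 -146.9   77.4] zmax [62.2 78.5 83.6 84.5]
side pin 178 mean [523.1 101.7 102.9] ax [ 0.999  0.05  -0.006] len 57.1 mid [523.5 101.7 102.9] ends [552.  103.1 102.8] [495.  100.2 103.1] zmax [ 97.3 103.5 107.  108.1]
side purple 799 mean [ 432.3 -176.    31. ] ax [ 0.742 -0.668 -0.058] len 62.4 mid [ 430.1 -174.    31.1] ends [ 453.3 -194.9   29.3] [ 407.  -153.2   32.9] zmax [18.5 33.2 37.5 38.3]
side turq 509 mean [582.5 -40.5  30.5] ax [0.523 0.849 0.074] len 63.7 mid [585.  -36.5  30.9] ends [601.7  -9.4  33.2] [568.4 -63.5  28.5] zmax [19.3 32.3 36.4 37.2]
```

play_rows(
  rows=[
    {"x": -0.03, "y": -0.035, "z": 0, "yaw": 0.02},
    {"x": -0.065, "y": -0.076, "z": 0, "yaw": 0.04},
    {"x": -0.1, "y": -0.118, "z": 0, "yaw": 0.06},
    {"x": -0.138, "y": -0.162, "z": 0, "yaw": 0.09},
    {"x": -0.176, "y": -0.206, "z": 0, "yaw": 0.12},
    {"x": -0.214, "y": -0.25, "z": 0, "yaw": 0.15},
    {"x": -0.252, "y": -0.295, "z": 0.0, "yaw": 0.18},
    {"x": -0.29, "y": -0.34, "z": 0.0, "yaw": 0.21},
    {"x": -0.328, "y": -0.385, "z": 0.01, "yaw": 0.24},
    {"x": -0.366, "y": -0.43, "z": 0.03, "yaw": 0.274},
  ],
  claw=1,
  squeeze=40,
)

```text
time_s: 1.4
ee_pos: [398.1, 68.0, 375.3]
eef_rot: [0.831, 3.027, 0.002]
force: [1.4, 0.3, 0.6]
opening: 1.0
```

```bash
cat >> h.py <<'E'
from scipy.spatial.transform import Rotation as Rn
def tool():
    s=env.observe(); return np.array(s['ee_pos']),Rn.from_rotvec(s['eef_rot']).as_matrix(),s
def plan(target_xyz,yaw_deg):
    "shift in tool axes (m) and yaw (rad) to get to TCP xyz with tool x at world angle yaw_deg"
    p,R,s=tool(); d=R.T@(np.asarray(target_xyz)-p)/1000
    cur=np.degrees(np.arctan2(R[1,0],R[0,0])); dy=(cur-yaw_deg+180)%360-180
    print("t",round(s['time_s'],2),"pos",p.round(1),"yaw",cur.round(2),"force",s['force'].round(1),"op",round(s['opening'],3),"j",np.round(s['joints'],2),"\n shift",d.round(4),"yaw",round(np.radians(dy),4))
E
python3 -c "
from h import *
plan((486,-118,300),149.3)"
```

```text
t 1.4 pos [398.1  68.  375.3] yaw 149.29 force [1.4 0.3 0.6] op 1.0 j [ 0.04 -0.42  2.04  0.    1.52 -0.99] 
 shift [-0.1704 -0.1152  0.0755] yaw -0.0001
```

play_rows(
  rows=[
    {"x": -0.03, "y": -0.02, "z": 0.013},
    {"x": -0.06, "y": -0.041, "z": 0.026},
    {"x": -0.09, "y": -0.061, "z": 0.04},
    {"x": -0.12, "y": -0.081, "z": 0.053},
    {"x": -0.145, "y": -0.098, "z": 0.064},
    {"x": -0.16, "y": -0.108, "z": 0.071},
    {"x": -0.168, "y": -0.114, "z": 0.075},
    {"x": -0.17, "y": -0.115, "z": 0.0755},
    {"x": -0.17, "y": -0.115, "z": 0.0755},
    {"x": -0.17, "y": -0.115, "z": 0.0755},
  ],
)

```text
invalid input at $.rows[0]: expected keys x, y, z, yaw
```

```bash
cat > snap.py <<'E'
import sys
from h import *
n,tag=sys.argv[1:3]
p=env.camera_params(n); im,d=env.grab_frame(n)
np.savez(f"pics/{tag}.npz",im=im,d=d,**p); cv2.imwrite(f"pics/{tag}.png",im[:,:,::-1])
if len(sys.argv)>3:
    u,v,w,h,f=map(int,sys.argv[3:8]); cv2.imwrite(f"pics/{tag}c.png",cv2.resize(im[v:v+h,u:u+w,::-1],None,fx=f,fy=f,interpolation=cv2.INTER_CUBIC))
E
python3 snap.py wrist w1; python3 -c "
from h import *
p,R,s=tool(); print(p,s['force'])"
```

```text
[399.19732503  62.46916614 371.93924326] [-0.82979158 -4.09705598 -1.94841565]
```

View pics/w1.png

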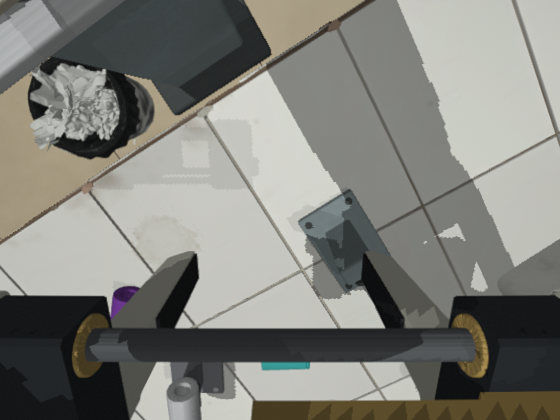

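play_rows(
  rows=[
    {"x": -0.03, "y": -0.02, "z": 0.013, "yaw": 0},
    {"x": -0.06, "y": -0.041, "z": 0.026, "yaw": 0},
    {"x": -0.09, "y": -0.061, "z": 0.04, "yaw": 0},
    {"x": -0.12, "y": -0.079, "z": 0.053, "yaw": 0},
    {"x": -0.145, "y": -0.095, "z": 0.064, "yaw": 0},
    {"x": -0.16, "y": -0.105, "z": 0.068, "yaw": 0},
    {"x": -0.165, "y": -0.11, "z": 0.07, "yaw": 0},
    {"x": -0.165, "y": -0.11, "z": 0.07, "yaw": 0},
    {"x": -0.165, "y": -0.11, "z": 0.07, "yaw": 0},
    {"x": -0.165, "y": -0.11, "z": 0.07, "yaw": 0},
  ],
)

```text
time_s: 2.7
ee_pos: [483.3, -108.2, 305.1]
eef_rot: [0.829, 3.03, 0.0]
force: [-1.0, -0.4, -0.3]
opening: 1.0
```

```bash
python3 snap.py wrist w2; python3 -c "
from h import *
p,R,s=tool(); print(p,s['force'])"
```

```text
[ 483.30998248 -108.32368779  305.08915899] [ 0.62548535 -0.55016409  0.49670706]
```

View pics/w2.png

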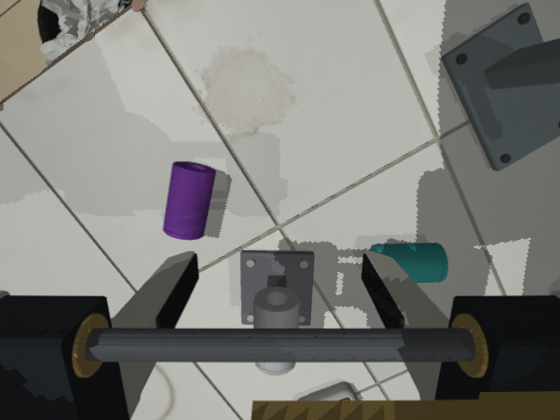

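```bash
python3 -c "
from h import *
z=np.load('pics/w2.npz'); im=z['im'];d=z['d']
cv2.imwrite('pics/w2c.png',cv2.resize(im[270:330,240:310,::-1],None,fx=9,fy=9,interpolation=cv2.INTER_CUBIC))
p={k:z[k] for k in ('fovy','cx','cy','D','rvec','tvec')}; p['fovy']=float(p['fovy']);p['cx']=float(p['cx']);p['cy']=float(p['cy'])
C=cloud(p,d)
a=np.array([.86,-.51]); n=np.array([.51,.86]); o=np.array([552.5,-157])
for r in range(282,330,2):
  print(r,[tuple(int(round(x)) for x in ((C[r,c,:2]-o)@a,(C[r,c,:2]-o)@n,C[r,c,2])) for c in (258,270,276,282,292)])
"
```

```text
282 [(-11, -13, 7), (-20, -1, 23), (-19, 4, 21), (-19, 10, 21), (-10, 19, 6)]
284 [(-10, -13, 8), (-20, -1, 26), (-20, 4, 26), (-19, 10, 25), (-9, 19, 6)]
286 [(-7, -13, 7), (-20, -1, 30), (-31, 4, 48), (-19, 10, 29), (-6, 19, 6)]
288 [(-4, -13, 6), (-31, 0, 52), (-32, 5, 53), (-31, 9, 52), (-4, 19, 6)]
290 [(-2, -14, 7), (-31, 0, 55), (-31, 5, 55), (-31, 9, 54), (-30, 17, 53)]
292 [(-30, -10, 57), (-31, 0, 57), (-29, 5, 55), (-30, 9, 56), (-30, 17, 57)]
294 [(-31, -10, 60), (-29, 0, 58), (-28, 5, 57), (-29, 9, 57), (-30, 17, 60)]
296 [(-30, -9, 62), (-28, 0, 59), (-25, 5, 55), (-27, 9, 58), (-30, 17, 62)]
298 [(-31, -9, 67), (-26, 0, 58), (-24, 5, 55), (-25, 9, 57), (-30, 17, 65)]
300 [(-31, -9, 69), (-23, 0, 57), (-22, 5, 55), (-24, 9, 58), (-30, 17, 68)]
302 [(-31, -9, 72), (-21, 0, 57), (-21, 5, 56), (-22, 9, 57), (-30, 17, 71)]
304 [(-30, -9, 74), (-30, 0, 73), (-20, 5, 57), (-30, 9, 73), (-30, 17, 73)]
306 [(-30, -9, 76), (-30, 0, 75), (-30, 5, 75), (-30, 9, 75), (-30, 17, 75)]
308 [(-28, -9, 76), (-31, 0, 79), (-30, 5, 78), (-30, 9, 78), (-29, 17, 77)]
310 [(-27, -9, 76), (-30, 0, 81), (-30, 5, 81), (-31, 9, 82), (-27, 17, 77)]
312 [(-25, -9, 76), (-29, 0, 81), (-29, 5, 81), (-29, 9, 81), (-27, 17, 78)]
314 [(-23, -9, 76), (-27, 0, 81), (-27, 5, 81), (-27, 9, 81), (-23, 17, 76)]
316 [(-21, -9, 76), (-26, 1, 82), (-26, 5, 83), (-25, 9, 81), (-22, 17, 77)]
318 [(-20, -9, 76), (-24, 0, 82), (-24, 5, 81), (-25, 9, 83), (-21, 17, 77)]
320 [(-18, -9, 76), (-22, 0, 82), (-22, 5, 81), (-23, 9, 82), (-18, 17, 77)]
322 [(-17, -9, 77), (-21, 0, 82), (-20, 5, 81), (-19, 9, 80), (-16, 17, 76)]
324 [(-14, -9, 75), (-19, 0, 83), (-19, 5, 82), (-18, 9, 80), (-15, 17, 77)]
326 [(-13, -9, 76), (-17, 0, 82), (-17, 5, 82), (-16, 9, 81), (-13, 17, 77)]
328 [(-12, -9, 77), (-16, 0, 83), (-15, 5, 82), (-14, 9, 81), (-12, 17, 77)]
```

View pics/w2c.png

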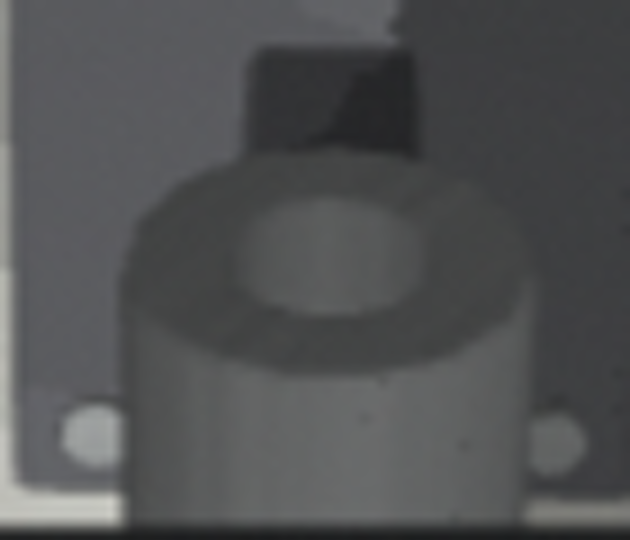

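```bash
python3 -c "
from h import *
plan((544.2,-146.9,232),149.3)"
```

```text
t 2.75 pos [ 483.3 -108.3  305.1] yaw 149.4 force [ 0.6 -0.6  0.5] op 0.997 j [-0.32 -0.08  1.89  0.    1.33 -1.36] 
 shift [-0.072  -0.0022  0.0731] yaw 0.0018
```

play_rows(
  rows=[
    {"x": -0.025, "y": -0.001, "z": 0, "yaw": 0},
    {"x": -0.05, "y": -0.002, "z": 0, "yaw": 0},
    {"x": -0.068, "y": -0.002, "z": 0, "yaw": 0},
    {"x": -0.072, "y": -0.002, "z": 0.01, "yaw": 0},
    {"x": -0.072, "y": -0.002, "z": 0.03, "yaw": 0},
    {"x": -0.072, "y": -0.002, "z": 0.05, "yaw": 0},
    {"x": -0.072, "y": -0.002, "z": 0.065, "yaw": 0},
    {"x": -0.072, "y": -0.002, "z": 0.073, "yaw": 0},
    {"x": -0.072, "y": -0.002, "z": 0.073, "yaw": 0},
    {"x": -0.072, "y": -0.002, "z": 0.073, "yaw": 0},
  ],
)

```text
time_s: 4.0
ee_pos: [544.6, -147.4, 232.5]
eef_rot: [0.83, 3.029, -0.0]
force: [-0.2, -0.6, -0.8]
opening: 0.999
```

```bash
python3 snap.py wrist w3; python3 snap.py top t3 260 150 120 110 6; python3 -c "
from h import *
plan((544.2,-146.9,232),149.3)"
```

```text
t 4.1 pos [ 544.7 -147.4  232.7] yaw 149.36 force [ 0.5 -0.2 -0.5] op 1.003 j [-0.36  0.18  1.76 -0.    1.2  -1.39] 
 shift [0.0007 0.0002 0.0007] yaw 0.001
```

View pics/w3.png

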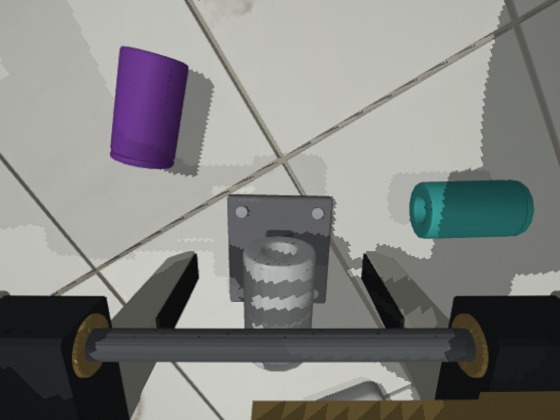

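View pics/t3c.png

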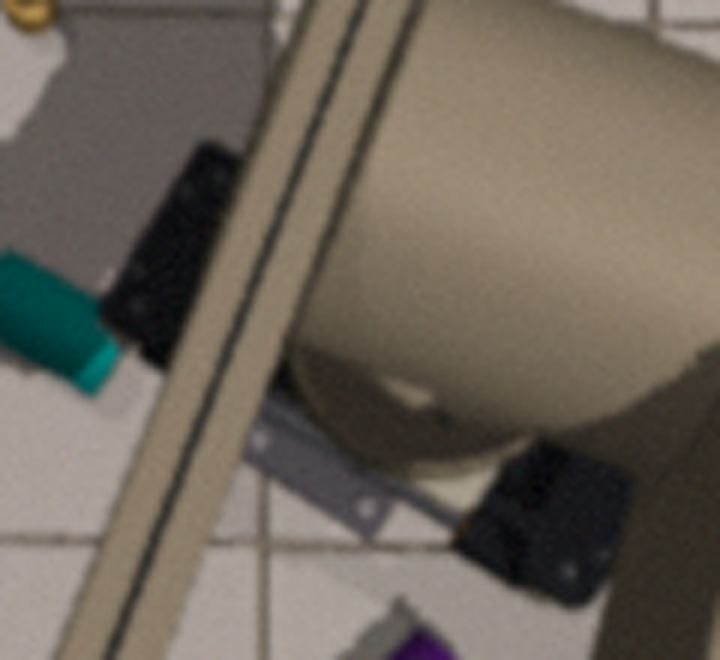

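play_rows(
  rows=[
    {"x": 0, "y": 0, "z": 0, "yaw": 0},
    {"x": 0, "y": 0, "z": 0, "yaw": 0},
    {"x": 0, "y": 0, "z": 0, "yaw": 0},
    {"x": 0, "y": 0, "z": 0, "yaw": 0},
    {"x": 0, "y": 0, "z": 0, "yaw": 0},
    {"x": 0, "y": 0, "z": 0, "yaw": 0},
    {"x": 0, "y": 0, "z": 0, "yaw": 0},
    {"x": 0, "y": 0, "z": 0, "yaw": 0},
    {"x": 0, "y": 0, "z": 0, "yaw": 0},
    {"x": 0, "y": 0, "z": 0, "yaw": 0},
  ],
  claw=-1,
  squeeze=40,
)

```text
time_s: 5.35
ee_pos: [544.2, -147.4, 231.8]
eef_rot: [-0.83, -3.03, 0.0]
force: [-2.5, -1.6, 1.3]
opening: 0.37
```

```bash
python3 -c "
from h import *
pt=env.camera_params('top'); ps=env.camera_params('side')
print(at_z(pt,[(201.8,210.7),(201.9,236)],100), at_z(ps,[(254.2,147)],100))
C=cloud(pt,np.load('pics/top0.npy'));S=cloud(ps,np.load('pics/side0.npy'))
for X in(C,S):
  m=(X[...,2]>90)&(X[...,2]<115)&(abs(X[...,1]-100)<30)&(X[...,0]>450)&(X[...,0]<600)
  P=X[m]; 
  for x in range(460,580,6):
    q=P[(P[:,0]>=x)&(P[:,0]<x+6)]
    if len(q):print(x,len(q),'y',q[:,1].min().round(1),q[:,1].max().round(1),'z',q[:,2].min().round(1),q[:,2].max().round(1))
"
python3 - <<'E'
import cv2
a=cv2.imread('pics/top0.png');cv2.imwrite('pics/pt.png',cv2.resize(a[190:275,180:240],None,fx=9,fy=7*9/7,interpolation=cv2.INTER_CUBIC)[:600])
a=cv2.imread('pics/side0.png');cv2.imwrite('pics/psd.png',cv2.resize(a[135:210,190:265],None,fx=8,fy=8,interpolation=cv2.INTER_CUBIC))
E
```

```text
[[551.46869591 105.2715332  100.        ]
 [497.54492861 102.41303438 100.        ]] [[553.50551883 104.32193662 100.        ]]
460 10 y 95.7 114.9 z 102.3 106.0
466 46 y 85.3 116.4 z 92.0 108.8
472 45 y 85.3 117.0 z 90.2 108.5
478 46 y 85.9 117.4 z 91.0 108.7
484 25 y 92.8 111.3 z 99.3 112.0
490 18 y 97.1 107.8 z 102.1 107.2
496 18 y 97.4 108.2 z 102.3 108.1
502 18 y 97.4 108.3 z 102.9 108.9
508 15 y 97.8 109.2 z 99.7 109.4
514 15 y 97.7 109.2 z 100.9 107.9
520 18 y 98.4 109.3 z 101.8 107.9
526 18 y 98.7 109.9 z 101.7 109.4
532 18 y 99.1 109.9 z 101.5 108.2
538 18 y 99.4 110.3 z 101.3 108.7
544 14 y 100.1 110.9 z 100.9 107.4
550 5 y 100.5 106.7 z 100.4 106.2
460 19 y 92.3 115.5 z 90.8 106.9
466 49 y 84.7 114.5 z 91.1 108.2
472 54 y 84.8 117.2 z 90.2 108.9
478 41 y 85.8 117.8 z 90.7 110.9
484 25 y 93.0 105.6 z 96.1 110.8
490 20 y 95.9 107.1 z 97.0 107.5
496 19 y 96.7 105.0 z 96.7 107.9
502 19 y 97.3 108.9 z 96.9 106.3
508 19 y 97.1 104.9 z 98.5 108.7
514 20 y 97.8 106.1 z 96.1 107.7
520 18 y 98.1 109.1 z 97.7 106.3
526 19 y 97.6 107.5 z 97.1 108.6
532 18 y 99.6 108.3 z 96.9 106.8
538 20 y 99.5 108.1 z 97.1 107.5
544 19 y 99.4 109.0 z 95.9 106.7
550 4 y 100.0 107.3 z 100.8 105.2
```

View pics/pt.png

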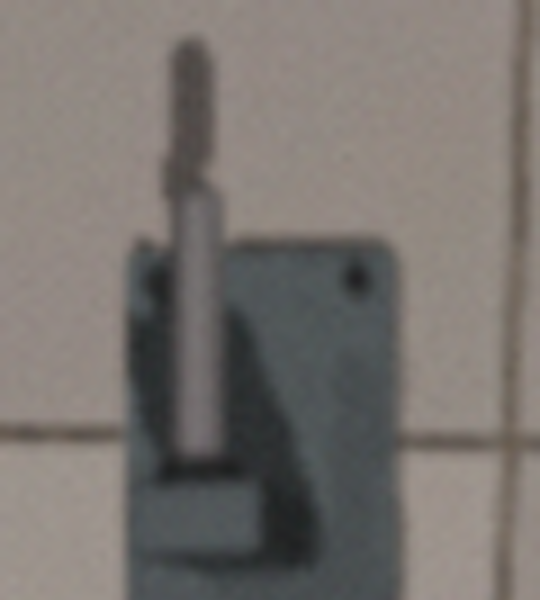

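View pics/psd.png

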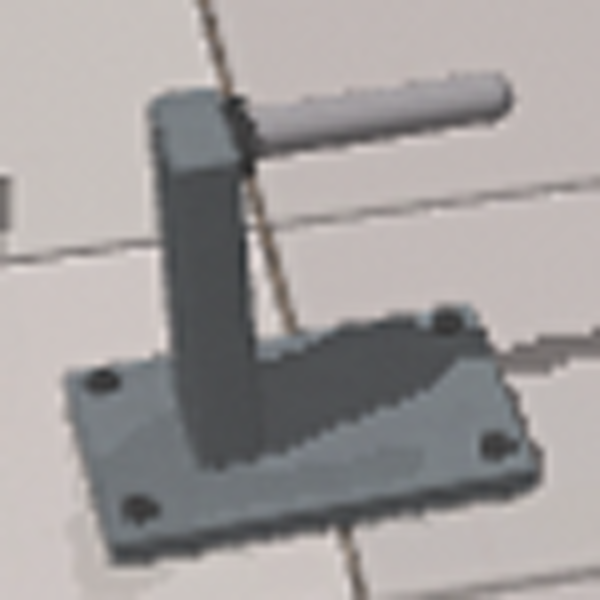

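play_rows(
  rows=[
    {"x": 0, "y": 0, "z": -0.02, "yaw": 0},
    {"x": 0, "y": 0, "z": -0.05, "yaw": 0},
    {"x": 0.008, "y": 0.025, "z": -0.07, "yaw": -0.04},
    {"x": 0.02, "y": 0.062, "z": -0.07, "yaw": -0.13},
    {"x": 0.034, "y": 0.105, "z": -0.07, "yaw": -0.24},
    {"x": 0.048, "y": 0.149, "z": -0.07, "yaw": -0.35},
    {"x": 0.062, "y": 0.192, "z": -0.07, "yaw": -0.46},
    {"x": 0.074, "y": 0.229, "z": -0.065, "yaw": -0.55},
    {"x": 0.08, "y": 0.248, "z": -0.058, "yaw": -0.59},
    {"x": 0.08, "y": 0.248, "z": -0.058, "yaw": -0.59},
  ],
)

```text
time_s: 6.6
ee_pos: [601.6, 107.9, 289.4]
eef_rot: [0.089, -3.139, 0.0]
force: [-0.0, 0.1, -1.4]
opening: 0.363
```

```bash
python3 snap.py wrist w4;  python3 -c "
from h import *
plan((601.5,107.4,267.5),183)"
```

```text
t 6.65 pos [601.7 106.8 289.6] yaw -176.85 force [-0.6 -0.7 -1.4] op 0.367 j [ 0.09  0.24  1.58 -0.    1.32 -1.53] 
 shift [0.0001 0.0006 0.0221] yaw 0.0026
```

View pics/w4.png

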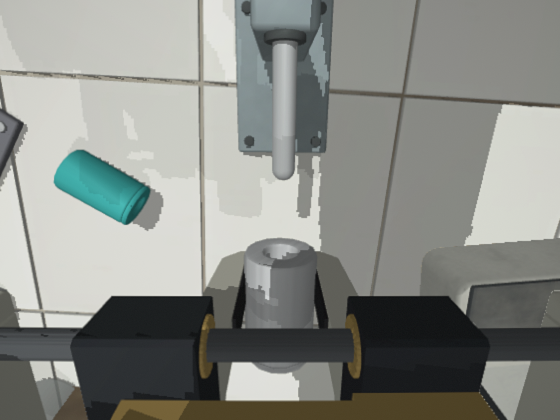

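```bash
cat > meas.py <<'E'
import sys
from h import *
z=np.load(f'pics/{sys.argv[1]}.npz'); im=z['im'];d=z['d']
p={k:z[k] for k in ('fovy','cx','cy','D','rvec','tvec')}
for k in('fovy','cx','cy'):p[k]=float(p[k])
C=cloud(p,d); tp,R,s=tool()
T=(C-tp)@R
for r in list(range(40,200,12))+list(range(240,330,6)):
    row=T[r,225:340]; dd=d[r,225:340]
    near=row[:,2]<(200 if r<200 else 190)
    near&=dd>0
    if r<200: near&=(abs(row[:,1])<12)
    else: near&=(abs(row[:,1])<25)&(row[:,2]>140)
    q=row[near]
    if len(q)>4: print(r,len(q),"x",np.median(q[:,0]).round(1),"y",q[:,1].min().round(1),q[:,1].max().round(1),"mid",((q[:,1].min()+q[:,1].max())/2).round(1),"zmin",np.percentile(q[:,2],10).round(1))
E
python3 meas.py w4
```

```text
40 39 x 114.2 y -5.8 11.6 mid 2.9 zmin 184.2
52 25 x 109.4 y -2.2 9.1 mid 3.5 zmin 184.8
64 25 x 104.2 y -2.2 9.2 mid 3.5 zmin 185.0
76 25 x 99.1 y -2.2 9.3 mid 3.6 zmin 185.0
88 24 x 93.7 y -2.2 9.4 mid 3.6 zmin 185.0
100 24 x 88.3 y -2.3 9.0 mid 3.4 zmin 184.8
112 24 x 82.8 y -2.3 9.1 mid 3.4 zmin 184.6
124 24 x 77.1 y -2.3 9.2 mid 3.5 zmin 184.8
136 23 x 71.4 y -2.3 8.7 mid 3.2 zmin 184.7
148 23 x 65.5 y -2.4 8.9 mid 3.2 zmin 184.7
160 23 x 59.5 y -2.4 8.9 mid 3.3 zmin 184.7
172 21 x 53.4 y -1.9 8.5 mid 3.3 zmin 184.9
240 39 x 18.3 y -8.7 11.3 mid 1.3 zmin 179.0
246 63 x 17.8 y -14.3 17.6 mid 1.7 zmin 171.8
252 85 x 15.2 y -21.9 24.6 mid 1.3 zmin 164.9
258 94 x 17.1 y -24.7 24.7 mid -0.0 zmin 158.6
264 98 x 17.0 y -24.8 24.8 mid -0.0 zmin 152.7
270 101 x 13.9 y -24.8 24.3 mid -0.2 zmin 150.0
276 105 x 10.8 y -24.1 24.9 mid 0.4 zmin 150.0
282 105 x 8.8 y -23.3 24.6 mid 0.6 zmin 149.9
288 108 x 6.8 y -22.5 24.5 mid 1.0 zmin 147.4
294 110 x 3.7 y -21.6 24.7 mid 1.6 zmin 142.8
300 88 x 0.2 y -17.1 20.0 mid 1.5 zmin 144.5
306 81 x -3.5 y -15.9 18.8 mid 1.4 zmin 149.5
312 78 x -6.5 y -16.1 18.9 mid 1.4 zmin 149.8
318 75 x -9.8 y -16.2 19.3 mid 1.6 zmin 149.9
324 72 x -13.4 y -16.3 18.9 mid 1.3 zmin 150.1
```

play_rows(
  rows=[
    {"x": 0, "y": 0.001, "z": 0.01, "yaw": 0},
    {"x": 0, "y": 0.002, "z": 0.019, "yaw": 0},
    {"x": 0, "y": 0.002, "z": 0.0223, "yaw": 0},
    {"x": 0.005, "y": 0.002, "z": 0.0223, "yaw": 0},
    {"x": 0.012, "y": 0.002, "z": 0.0223, "yaw": 0},
    {"x": 0.02, "y": 0.002, "z": 0.0223, "yaw": 0},
    {"x": 0.024, "y": 0.002, "z": 0.0223, "yaw": 0},
    {"x": 0.026, "y": 0.002, "z": 0.0223, "yaw": 0},
    {"x": 0.026, "y": 0.002, "z": 0.0223, "yaw": 0},
    {"x": 0.026, "y": 0.002, "z": 0.0223, "yaw": 0},
  ],
)

```text
time_s: 7.9
ee_pos: [575.9, 107.4, 267.5]
eef_rot: [-0.087, 3.14, -0.0]
force: [-1.1, 0.3, -1.3]
opening: 0.367
```

```bash
python3 snap.py wrist w5;  python3 snap.py side s5 200 80 140 120 5;python3 meas.py w5; python3 -c "
from h import *
plan((601.5,107.4,267.5),183)"
```

```text
40 60 x 110.3 y -11.7 12.0 mid 0.1 zmin 163.9
52 60 x 105.6 y -11.8 11.8 mid 0.0 zmin 162.2
64 60 x 101.2 y -11.9 12.0 mid 0.0 zmin 161.7
76 58 x 96.7 y -11.6 11.6 mid 0.0 zmin 162.1
88 52 x 92.0 y -11.6 11.2 mid -0.2 zmin 158.5
100 28 x 87.5 y -4.0 7.5 mid 1.8 zmin 162.7
112 27 x 82.7 y -4.1 7.1 mid 1.5 zmin 162.6
124 27 x 77.8 y -4.1 7.2 mid 1.6 zmin 162.8
136 27 x 72.8 y -4.2 7.3 mid 1.5 zmin 162.8
148 27 x 67.8 y -4.2 7.4 mid 1.6 zmin 162.5
160 26 x 62.5 y -4.2 7.0 mid 1.4 zmin 162.7
172 26 x 57.3 y -4.2 7.1 mid 1.4 zmin 162.5
184 26 x 51.8 y -4.4 7.2 mid 1.4 zmin 162.7
196 25 x 46.2 y -4.4 6.7 mid 1.2 zmin 162.4
240 39 x 18.3 y -9.8 10.3 mid 0.2 zmin 165.9
246 64 x 17.9 y -15.4 16.5 mid 0.6 zmin 171.2
252 86 x 14.8 y -23.1 23.9 mid 0.4 zmin 164.6
258 94 x 17.2 y -24.8 24.7 mid -0.1 zmin 158.1
264 98 x 17.0 y -24.6 24.7 mid 0.1 zmin 152.5
270 102 x 14.1 y -24.9 24.8 mid -0.0 zmin 149.8
276 105 x 10.6 y -24.8 24.7 mid -0.0 zmin 149.5
282 108 x 8.8 y -24.2 24.7 mid 0.3 zmin 149.9
288 111 x 6.9 y -23.6 24.9 mid 0.7 zmin 147.1
294 112 x 3.7 y -22.7 24.9 mid 1.1 zmin 142.1
300 84 x -0.2 y -17.8 18.0 mid 0.1 zmin 148.7
306 79 x -3.5 y -16.9 17.7 mid 0.4 zmin 149.4
312 78 x -6.6 y -17.2 17.8 mid 0.3 zmin 149.2
318 75 x -9.8 y -17.3 17.9 mid 0.3 zmin 149.2
324 72 x -13.3 y -17.4 17.7 mid 0.1 zmin 149.6
t 8.0 pos [575.9 107.4 267.4] yaw -176.84 force [ 0.4  0.2 -1. ] op 0.364 j [ 0.1   0.2   1.67 -0.    1.27 -1.53] 
 shift [-0.0256 -0.0015 -0.0001] yaw 0.0029
```

View pics/w5.png

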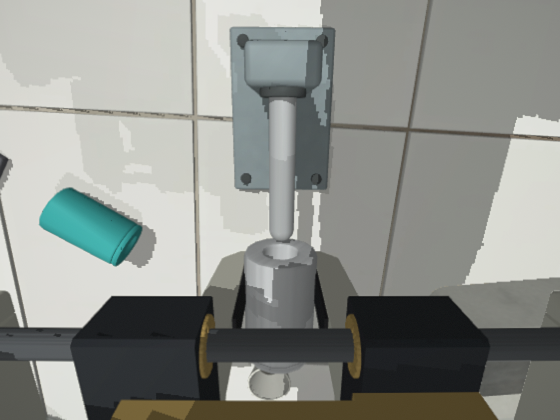

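View pics/s5c.png

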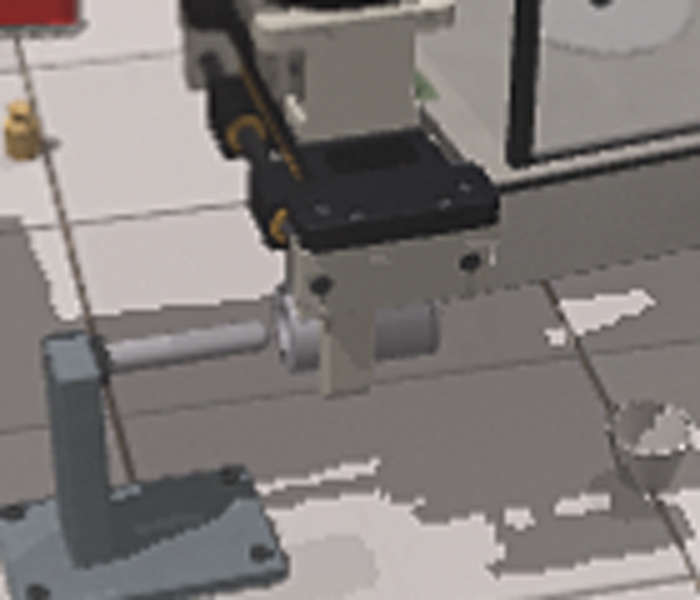

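play_rows(
  rows=[
    {"x": 0, "y": 0.001, "z": 0.0005, "yaw": 0.01},
    {"x": 0.004, "y": 0.001, "z": 0.0005, "yaw": 0.01},
    {"x": 0.008, "y": 0.001, "z": 0.0005, "yaw": 0.01},
    {"x": 0.012, "y": 0.001, "z": 0.0005, "yaw": 0.01},
    {"x": 0.016, "y": 0.001, "z": 0.0005, "yaw": 0.01},
    {"x": 0.02, "y": 0.001, "z": 0.0005, "yaw": 0.01},
    {"x": 0.023, "y": 0.001, "z": 0.0005, "yaw": 0.01},
    {"x": 0.026, "y": 0.001, "z": 0.0005, "yaw": 0.01},
    {"x": 0.028, "y": 0.001, "z": 0.0005, "yaw": 0.01},
    {"x": 0.028, "y": 0.001, "z": 0.0005, "yaw": 0.01},
  ],
)

```text
time_s: 9.25
ee_pos: [547.7, 106.9, 266.9]
eef_rot: [0.071, -3.141, -0.0]
force: [-0.1, -0.2, -1.9]
opening: 0.368
```

```bash
python3 snap.py wrist w6;  python3 snap.py side s6 180 80 140 120 5;python3 meas.py w6 | tail -22; python3 -c "
from h import *
plan((545.5,105,267.5),183)"
```

```text
124 57 x 78.1 y -12.0 11.6 mid -0.2 zmin 161.7
136 54 x 73.2 y -11.6 11.8 mid 0.1 zmin 161.5
148 56 x 68.1 y -11.7 11.8 mid 0.1 zmin 161.4
160 44 x 63.3 y -9.6 9.7 mid 0.0 zmin 158.2
172 25 x 57.5 y -5.6 5.7 mid 0.0 zmin 162.3
184 26 x 52.2 y -5.7 5.7 mid 0.0 zmin 162.3
196 26 x 46.5 y -5.8 5.8 mid 0.0 zmin 162.5
240 39 x 24.6 y -9.8 10.3 mid 0.3 zmin 162.5
246 64 x 18.5 y -15.4 16.5 mid 0.5 zmin 162.6
252 86 x 18.0 y -23.1 23.9 mid 0.4 zmin 162.5
258 94 x 17.3 y -24.8 24.5 mid -0.1 zmin 158.2
264 98 x 17.2 y -24.8 24.6 mid -0.1 zmin 152.5
270 102 x 14.3 y -24.7 24.9 mid 0.1 zmin 149.8
276 104 x 10.9 y -24.6 25.0 mid 0.2 zmin 149.8
282 109 x 8.9 y -24.4 25.0 mid 0.3 zmin 149.9
288 110 x 7.1 y -23.7 24.8 mid 0.6 zmin 147.5
294 113 x 4.1 y -22.7 24.9 mid 1.1 zmin 142.3
300 88 x 0.3 y -17.8 19.2 mid 0.7 zmin 144.0
306 79 x -3.3 y -17.1 17.7 mid 0.3 zmin 149.6
312 77 x -6.2 y -17.2 17.8 mid 0.3 zmin 149.3
318 75 x -9.6 y -17.3 18.1 mid 0.4 zmin 149.6
324 72 x -13.1 y -17.5 17.7 mid 0.1 zmin 149.8
t 9.35 pos [547.8 106.9 267. ] yaw -177.41 force [ 0.6  0.2 -1.9] op 0.363 j [ 0.1   0.13  1.75  0.    1.26 -1.52] 
 shift [ 0.0024 -0.0018 -0.0005] yaw -0.0072
```

View pics/w6.png

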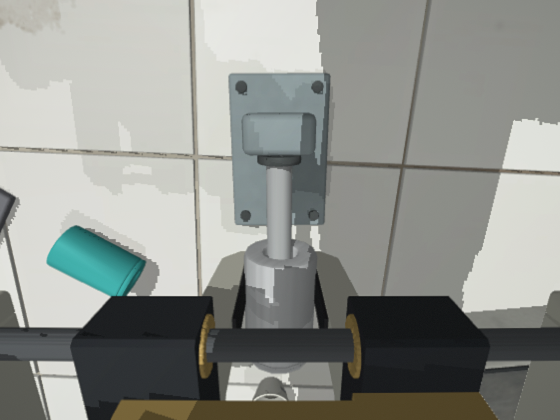

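View pics/s6c.png

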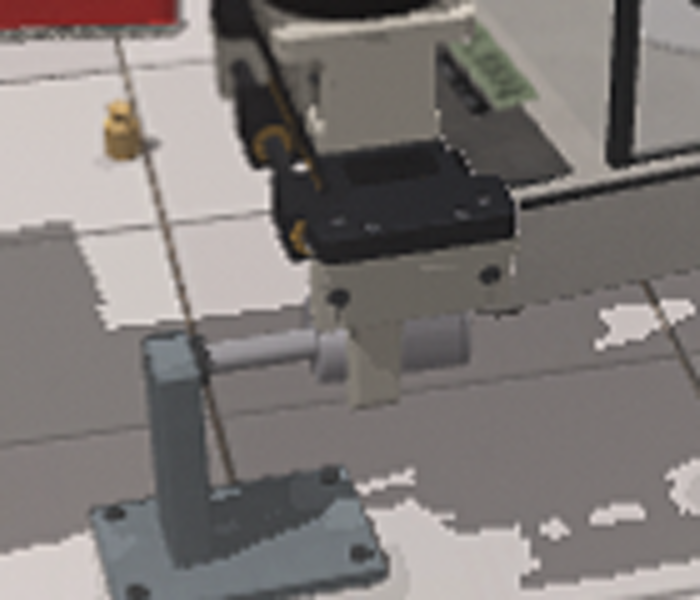

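play_rows(
  rows=[
    {"x": 0.001, "y": 0, "z": 0, "yaw": 0},
    {"x": 0.0015, "y": 0, "z": 0, "yaw": 0},
    {"x": 0.002, "y": 0, "z": 0, "yaw": 0},
    {"x": 0.0025, "y": 0, "z": 0, "yaw": 0},
    {"x": 0.003, "y": 0, "z": 0, "yaw": 0},
    {"x": 0.003, "y": 0, "z": 0, "yaw": 0},
    {"x": 0.003, "y": 0, "z": 0, "yaw": 0},
    {"x": 0.003, "y": 0, "z": 0, "yaw": 0},
    {"x": 0.003, "y": 0, "z": 0, "yaw": 0},
    {"x": 0.003, "y": 0, "z": 0, "yaw": 0},
  ],
)

```text
time_s: 10.6
ee_pos: [544.8, 106.8, 267.0]
eef_rot: [-0.071, 3.141, 0.0]
force: [0.9, 0.8, -2.3]
opening: 0.367
```

play_rows(
  rows=[
    {"x": 0.0005, "y": 0, "z": 0, "yaw": 0},
    {"x": 0.001, "y": 0, "z": 0, "yaw": 0},
    {"x": 0.0015, "y": 0, "z": 0, "yaw": 0},
    {"x": 0.002, "y": 0, "z": 0, "yaw": 0},
    {"x": 0.002, "y": 0, "z": 0, "yaw": 0},
    {"x": 0.002, "y": 0, "z": 0, "yaw": 0},
    {"x": 0.002, "y": 0, "z": 0, "yaw": 0},
    {"x": 0.002, "y": 0, "z": 0, "yaw": 0},
    {"x": 0.002, "y": 0, "z": 0, "yaw": 0},
    {"x": 0.002, "y": 0, "z": 0, "yaw": 0},
  ],
)

```text
time_s: 11.85
ee_pos: [543.8, 106.7, 267.2]
eef_rot: [-0.071, 3.137, 0.0]
force: [11.0, 0.2, -8.7]
opening: 0.368
```

```bash
python3 snap.py wrist w7; python3 meas.py w7 | grep -v "mid 0.0 "; python3 -c "
from h import *
plan((545.5,105,267.5),183)"
```

```text
124 57 x 77.9 y -11.9 11.6 mid -0.2 zmin 162.0
136 56 x 73.0 y -11.6 11.8 mid 0.1 zmin 161.4
148 56 x 67.9 y -11.6 11.9 mid 0.1 zmin 161.7
160 55 x 62.7 y -12.0 11.7 mid -0.1 zmin 162.3
172 32 x 58.0 y -6.7 6.8 mid 0.1 zmin 158.5
184 26 x 52.0 y -5.7 5.7 mid -0.0 zmin 162.1
196 26 x 46.4 y -5.8 5.9 mid 0.1 zmin 161.9
240 38 x 24.6 y -9.8 10.3 mid 0.2 zmin 162.1
246 64 x 18.3 y -15.4 16.6 mid 0.6 zmin 162.6
252 86 x 17.7 y -23.0 24.1 mid 0.6 zmin 163.1
258 93 x 16.6 y -24.8 24.7 mid -0.1 zmin 158.2
264 98 x 16.9 y -24.9 24.8 mid -0.0 zmin 152.4
270 102 x 14.1 y -24.8 24.9 mid 0.1 zmin 149.8
282 108 x 8.7 y -24.4 24.9 mid 0.2 zmin 149.8
288 110 x 6.9 y -23.5 25.0 mid 0.7 zmin 147.4
294 112 x 3.8 y -22.7 24.6 mid 0.9 zmin 142.4
300 85 x -0.1 y -17.5 18.9 mid 0.7 zmin 147.7
306 80 x -3.4 y -17.0 17.7 mid 0.4 zmin 149.5
312 77 x -6.7 y -17.2 17.8 mid 0.3 zmin 149.4
318 75 x -9.6 y -17.3 18.0 mid 0.3 zmin 149.7
324 72 x -13.3 y -17.5 17.8 mid 0.2 zmin 150.0
t 11.9 pos [543.8 106.7 267.2] yaw -177.42 force [10.9  0.7 -9.1] op 0.367 j [ 0.1   0.11  1.76 -0.    1.26 -1.51] 
 shift [-0.0016 -0.0017 -0.0003] yaw -0.0073
```

play_rows(
  rows=[
    {"x": -0.006, "y": 0, "z": 0, "yaw": 0},
    {"x": -0.016, "y": 0, "z": 0, "yaw": 0},
    {"x": -0.027, "y": 0, "z": 0, "yaw": 0},
    {"x": -0.038, "y": 0, "z": 0, "yaw": 0},
    {"x": -0.052, "y": 0, "z": 0, "yaw": 0},
    {"x": -0.068, "y": -0.005, "z": 0, "yaw": 0},
    {"x": -0.078, "y": -0.025, "z": 0.01, "yaw": 0},
    {"x": -0.078, "y": -0.05, "z": 0.03, "yaw": 0},
    {"x": -0.078, "y": -0.07, "z": 0.043, "yaw": 0},
    {"x": -0.078, "y": -0.075, "z": 0.045, "yaw": 0},
  ],
)

```text
time_s: 13.15
ee_pos: [623.4, 33.4, 220.0]
eef_rot: [0.068, -3.138, 0.0]
force: [0.5, 0.5, -1.8]
opening: 0.367
```

play_rows(
  rows=[
    {"x": 0, "y": 0, "z": 0, "yaw": 0},
    {"x": 0, "y": 0, "z": 0, "yaw": 0},
    {"x": 0, "y": 0, "z": 0, "yaw": 0},
    {"x": 0, "y": 0, "z": 0, "yaw": 0},
    {"x": 0, "y": 0, "z": 0, "yaw": 0},
    {"x": 0, "y": 0, "z": 0, "yaw": 0},
    {"x": 0, "y": 0, "z": 0, "yaw": 0},
    {"x": 0, "y": 0, "z": 0, "yaw": 0},
    {"x": 0, "y": 0, "z": 0, "yaw": 0},
    {"x": 0, "y": 0, "z": 0, "yaw": 0},
  ],
  claw=-1,
  squeeze=4,
)

```text
time_s: 14.4
ee_pos: [624.1, 35.2, 221.9]
eef_rot: [0.071, -3.141, 0.0]
force: [-0.2, 0.1, -0.9]
opening: 0.372
```

```bash
python3 snap.py wrist w8; python3 snap.py side s8 220 90 150 120 5; python3 -c "
from h import *
plan((620,32,222),182.6)"
```

```text
t 14.5 pos [624.1  35.3 221.9] yaw -177.41 force [ 0.7 -0.4 -2.1] op 0.373 j [-0.03  0.35  1.58 -0.    1.21 -1.64] 
 shift [ 0.0042 -0.0031 -0.0001] yaw -0.0002
```

View pics/w8.png

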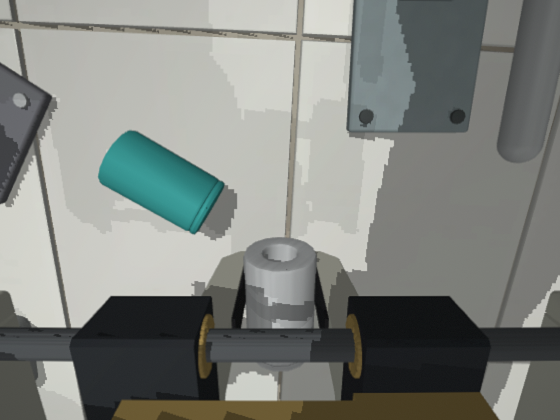

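View pics/s8c.png

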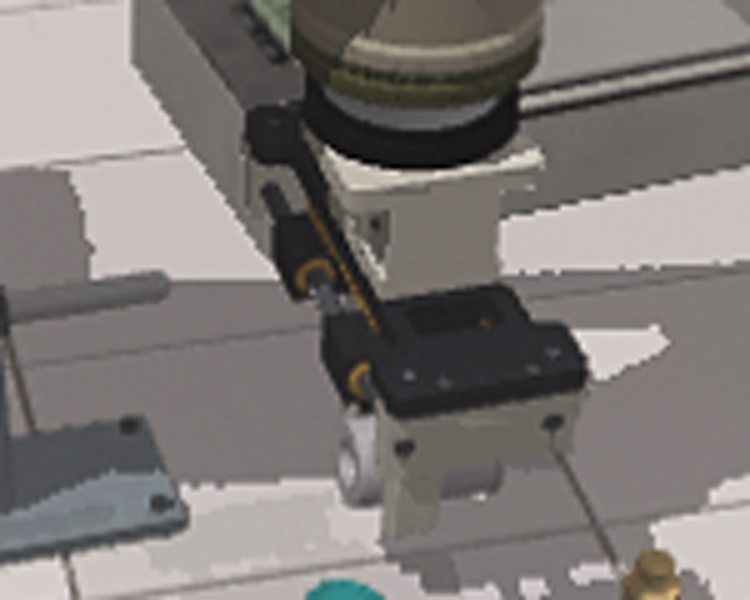

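play_rows(
  rows=[
    {"x": 0, "y": 0, "z": -0.02, "yaw": 0},
    {"x": 0, "y": 0, "z": -0.05, "yaw": 0},
    {"x": 0, "y": 0.01, "z": -0.075, "yaw": 0},
    {"x": 0, "y": 0.03, "z": -0.085, "yaw": 0},
    {"x": 0.01, "y": 0.055, "z": -0.085, "yaw": 0},
    {"x": 0.03, "y": 0.0735, "z": -0.085, "yaw": 0},
    {"x": 0.05, "y": 0.0745, "z": -0.085, "yaw": 0},
    {"x": 0.061, "y": 0.0745, "z": -0.08, "yaw": 0},
    {"x": 0.063, "y": 0.0745, "z": -0.076, "yaw": 0},
    {"x": 0.063, "y": 0.0745, "z": -0.076, "yaw": 0},
  ],
  claw=-1,
  squeeze=5,
)

```text
time_s: 15.75
ee_pos: [557.8, 106.7, 297.4]
eef_rot: [0.07, -3.14, 0.0]
force: [0.0, 0.4, -1.6]
opening: 0.374
```

```bash
python3 snap.py wrist w9; python3 snap.py side s9 180 70 150 120 5; python3 -c "
from h import *
plan((558,107,291),182.6)"; python3 meas.py w9 | tail -28
```

```text
t 15.85 pos [558.2 106.6 297.9] yaw -177.44 force [-0.6 -0.4 -1.6] op 0.371 j [ 0.1   0.12  1.7   0.    1.32 -1.52] 
 shift [0.0002 0.0004 0.0069] yaw -0.0008
100 47 x 89.1 y -11.8 11.8 mid -0.0 zmin 192.4
112 47 x 83.3 y -11.9 11.9 mid -0.0 zmin 192.6
124 45 x 77.4 y -11.6 11.5 mid -0.0 zmin 193.0
136 32 x 71.6 y -7.6 8.6 mid 0.5 zmin 189.6
148 22 x 65.2 y -5.1 6.1 mid 0.5 zmin 192.6
160 22 x 59.0 y -5.2 6.2 mid 0.5 zmin 193.1
172 21 x 52.4 y -4.7 6.2 mid 0.8 zmin 193.4
184 21 x 45.8 y -4.7 6.3 mid 0.8 zmin 193.1
196 20 x 39.2 y -4.7 6.4 mid 0.8 zmin 192.9
240 41 x 19.3 y -10.3 11.4 mid 0.5 zmin 178.4
246 63 x 18.5 y -15.5 16.5 mid 0.5 zmin 171.8
252 88 x 15.4 y -23.5 24.6 mid 0.6 zmin 165.9
258 93 x 12.0 y -24.6 24.8 mid 0.1 zmin 160.1
264 98 x 17.1 y -24.6 24.8 mid 0.1 zmin 154.4
270 101 x 15.4 y -24.7 24.8 mid 0.1 zmin 150.4
276 106 x 11.4 y -24.6 25.0 mid 0.2 zmin 149.7
282 108 x 9.4 y -24.3 24.9 mid 0.3 zmin 150.0
288 110 x 7.4 y -23.5 24.6 mid 0.5 zmin 147.8
294 112 x 4.5 y -22.7 24.9 mid 1.1 zmin 142.9
300 88 x 0.6 y -18.2 19.3 mid 0.5 zmin 143.6
306 82 x -3.1 y -17.1 18.5 mid 0.7 zmin 150.1
312 78 x -6.3 y -16.7 18.0 mid 0.6 zmin 150.1
318 75 x -9.6 y -16.9 18.1 mid 0.6 zmin 150.6
324 72 x -13.4 y -17.1 18.4 mid 0.6 zmin 151.3
```

View pics/w9.png

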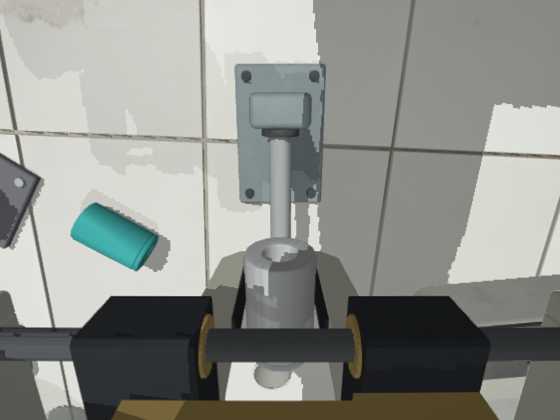

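View pics/s9c.png

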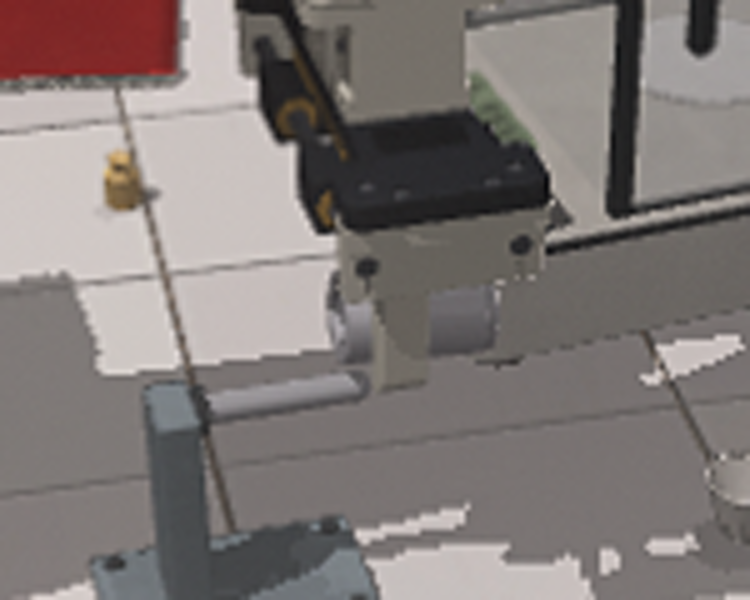

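play_rows(
  rows=[
    {"x": 0, "y": 0, "z": 0.0055, "yaw": 0},
    {"x": -0.002, "y": 0, "z": 0.008, "yaw": 0},
    {"x": -0.004, "y": 0, "z": 0.0095, "yaw": 0},
    {"x": -0.006, "y": 0, "z": 0.011, "yaw": 0},
    {"x": -0.0085, "y": 0, "z": 0.0135, "yaw": 0},
    {"x": -0.0105, "y": 0, "z": 0.016, "yaw": 0},
    {"x": -0.012, "y": 0, "z": 0.019, "yaw": 0},
    {"x": -0.0135, "y": 0, "z": 0.022, "yaw": 0},
    {"x": -0.0135, "y": 0, "z": 0.022, "yaw": 0},
    {"x": -0.0135, "y": 0, "z": 0.022, "yaw": 0},
  ],
)

```text
time_s: 17.1
ee_pos: [571.2, 107.4, 275.8]
eef_rot: [0.071, -3.141, -0.0]
force: [0.0, 0.3, -0.8]
opening: 0.371
```

```bash
python3 snap.py wrist w10; python3 snap.py side s10 180 70 150 120 5; python3 -c "
from h import *
plan((571.5,107,275.5),182.6)"
```

```text
t 17.2 pos [571.2 107.4 275.9] yaw -177.41 force [ 0.9 -0.7 -1.7] op 0.37 j [ 0.1   0.18  1.68 -0.    1.29 -1.52] 
 shift [-0.0003 -0.0005  0.0004] yaw -0.0002
```

View pics/w10.png

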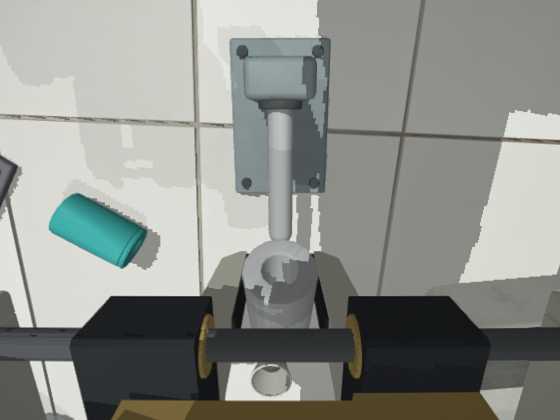

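View pics/s10c.png

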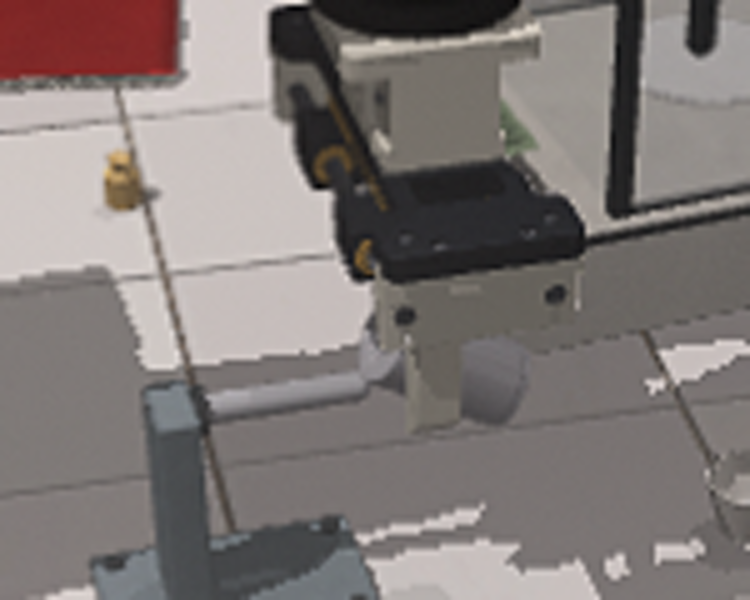

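play_rows(
  rows=[
    {"x": -0.001, "y": 0, "z": 0.003, "yaw": 0},
    {"x": -0.0015, "y": 0, "z": 0.006, "yaw": 0},
    {"x": -0.0015, "y": 0, "z": 0.009, "yaw": 0},
    {"x": -0.001, "y": 0, "z": 0.012, "yaw": 0},
    {"x": -0.0008, "y": 0, "z": 0.015, "yaw": 0},
    {"x": 0, "y": 0, "z": 0.018, "yaw": 0},
    {"x": 0.001, "y": 0, "z": 0.0205, "yaw": 0},
    {"x": 0.0018, "y": 0, "z": 0.022, "yaw": 0},
    {"x": 0.0018, "y": 0, "z": 0.022, "yaw": 0},
    {"x": 0.0018, "y": 0, "z": 0.022, "yaw": 0},
  ],
)

```text
time_s: 18.45
ee_pos: [569.3, 107.3, 253.5]
eef_rot: [0.071, -3.14, 0.0]
force: [3.9, 0.4, -4.2]
opening: 0.37
```

```bash
python3 snap.py wrist w11; python3 snap.py side s11 180 70 150 120 5; python3 -c "
from h import *
plan((571.5,107,275.5),182.6)"
```

```text
t 18.55 pos [569.3 107.4 253.6] yaw -177.41 force [ 2.5 -0.4 -4.9] op 0.37 j [ 0.1   0.2   1.7   0.    1.25 -1.52] 
 shift [-0.0022 -0.0005 -0.0219] yaw -0.0002
```

View pics/w11.png

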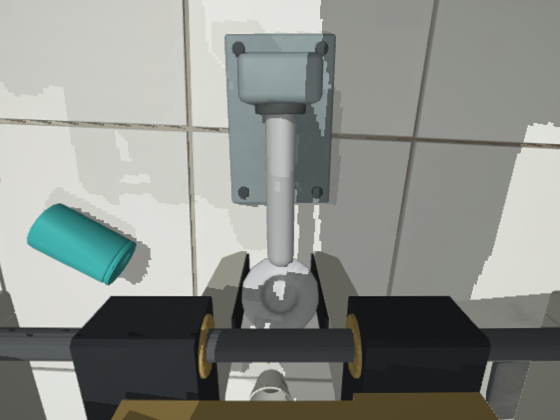

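View pics/s11c.png

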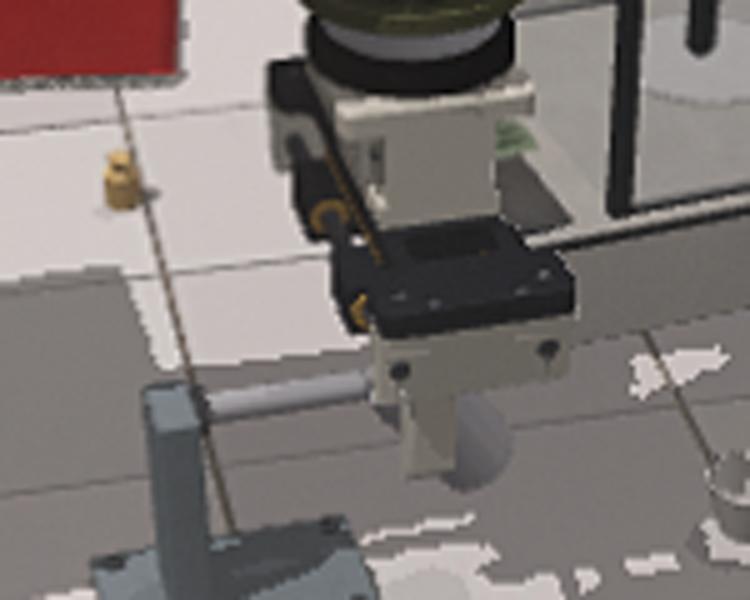

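```bash
cat > tilt.py <<'E'
import sys
from h import *
z=np.load(f'pics/{sys.argv[1]}.npz'); d=z['d']
p={k:z[k] for k in ('fovy','cx','cy','D','rvec','tvec')}
for k in('fovy','cx','cy'):p[k]=float(p[k])
tp,R,s=tool(); T=(cloud(p,d)-tp)@R
for r in range(250,330,4): print(r,[tuple(int(round(v)) for v in T[r,c]) for c in(255,262,280,298,306)])
r0,r1=map(int,sys.argv[2:4])
q=T[r0:r1,248:312].reshape(-1,3)
# ransac plane
best=None;rng=np.random.default_rng(0)
for _ in range(2000):
    a=q[rng.choice(len(q),3,False)]; n=np.cross(a[1]-a[0],a[2]-a[0]); l=np.linalg.norm(n)
    if l<30: continue
    n/=l; k=abs((q-a[0])@n)<0.8
    if best is None or k.sum()>best.sum(): best=k
P=q[best]; n=np.linalg.svd(P-P.mean(0))[2][2]; n*=-np.sign(n[2])
print("inl",best.sum(),len(q),"normal",n.round(3),"tilt from up",np.degrees(np.arccos(-n[2])).round(1),"ctr",P.mean(0).round(1))
E
python3 tilt.py w11 258 328
```

```text
250 [(-20, -19, 254), (-21, -13, 256), (27, 1, 148), (-21, 15, 255), (-21, 21, 255)]
254 [(-24, -19, 254), (-24, -13, 256), (25, 1, 148), (-24, 15, 256), (-24, 21, 255)]
258 [(-28, -19, 255), (-27, -13, 255), (23, 1, 148), (-27, 15, 255), (-27, 21, 254)]
262 [(-31, -19, 255), (16, -8, 158), (20, 1, 150), (16, 9, 158), (-31, 21, 255)]
266 [(14, -11, 158), (16, -8, 155), (18, 1, 151), (15, 9, 156), (14, 13, 158)]
270 [(13, -11, 156), (13, -8, 156), (13, 1, 156), (13, 9, 156), (13, 13, 156)]
274 [(12, -11, 155), (12, -7, 154), (11, 1, 156), (11, 9, 155), (12, 13, 155)]
278 [(10, -11, 153), (10, -8, 154), (1, 1, 171), (10, 9, 154), (10, 13, 154)]
282 [(9, -11, 153), (9, -7, 153), (-4, 1, 175), (8, 9, 153), (9, 13, 153)]
286 [(7, -11, 152), (6, -8, 154), (-6, 1, 174), (6, 9, 153), (8, 12, 151)]
290 [(6, -11, 150), (3, -8, 155), (-7, 1, 173), (5, 9, 153), (6, 13, 151)]
294 [(4, -11, 150), (0, -8, 157), (-9, 1, 172), (3, 9, 152), (4, 12, 150)]
298 [(3, -11, 149), (-1, -8, 155), (-11, 1, 171), (2, 9, 150), (3, 12, 149)]
302 [(2, -10, 147), (1, -7, 149), (-13, 1, 171), (1, 9, 149), (1, 13, 149)]
306 [(0, -10, 147), (0, -7, 147), (-14, 1, 168), (0, 9, 147), (0, 12, 147)]
310 [(-1, -10, 145), (-1, -7, 146), (-16, 1, 168), (-1, 9, 146), (-2, 12, 146)]
314 [(-3, -10, 145), (-3, -7, 145), (-4, 1, 146), (-2, 9, 144), (-2, 12, 144)]
318 [(-5, -10, 145), (-3, -7, 143), (-4, 1, 144), (-4, 9, 144), (-5, 12, 145)]
322 [(-6, -10, 144), (-6, -7, 143), (-6, 1, 144), (-6, 9, 143), (-6, 12, 143)]
326 [(-8, -10, 144), (-7, -7, 142), (-8, 1, 143), (-7, 9, 142), (-91, 23, 255)]
inl 2132 4480 normal [ 0.549  0.004 -0.836] tilt from up 33.3 ctr [  4.1   0.5 149.8]
```

play_rows(
  rows=[
    {"x": -0.006, "y": 0, "z": -0.006, "yaw": 0},
    {"x": -0.01, "y": 0, "z": -0.025, "yaw": 0},
    {"x": -0.01, "y": 0, "z": -0.05, "yaw": 0},
    {"x": -0.005, "y": 0, "z": -0.072, "yaw": 0},
    {"x": 0.01, "y": 0, "z": -0.085, "yaw": 0},
    {"x": 0.04, "y": 0.001, "z": -0.09, "yaw": 0},
    {"x": 0.075, "y": 0.001, "z": -0.09, "yaw": 0},
    {"x": 0.11, "y": 0.002, "z": -0.09, "yaw": 0},
    {"x": 0.145, "y": 0.002, "z": -0.09, "yaw": 0},
    {"x": 0.17, "y": 0.002, "z": -0.085, "yaw": 0},
  ],
  claw=-1,
  squeeze=8,
)

```text
time_s: 19.8
ee_pos: [398.7, 101.7, 341.0]
eef_rot: [-0.071, 3.138, 0.0]
force: [0.6, 0.6, -2.0]
opening: 0.372
```

```bash
python3 snap.py wrist w12; python3 snap.py side s12 120 70 150 120 5; python3 tilt.py w12 258 328 | tail -1; python3 -c "
from h import *
plan((395,102,235),182.6)"
```

```text
inl 2281 4480 normal [ 0.551  0.001 -0.835] tilt from up 33.4 ctr [  3.7   0.3 148.9]
t 19.9 pos [398.1 101.8 340. ] yaw -177.38 force [-0.7 -1.1 -1.3] op 0.372 j [ 0.13 -0.37  2.07  0.    1.44 -1.49] 
 shift [0.0031 0.0004 0.105 ] yaw 0.0003
```

View pics/w12.png

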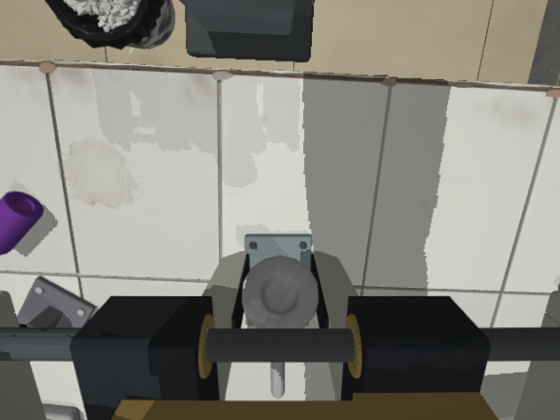

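View pics/s12c.png

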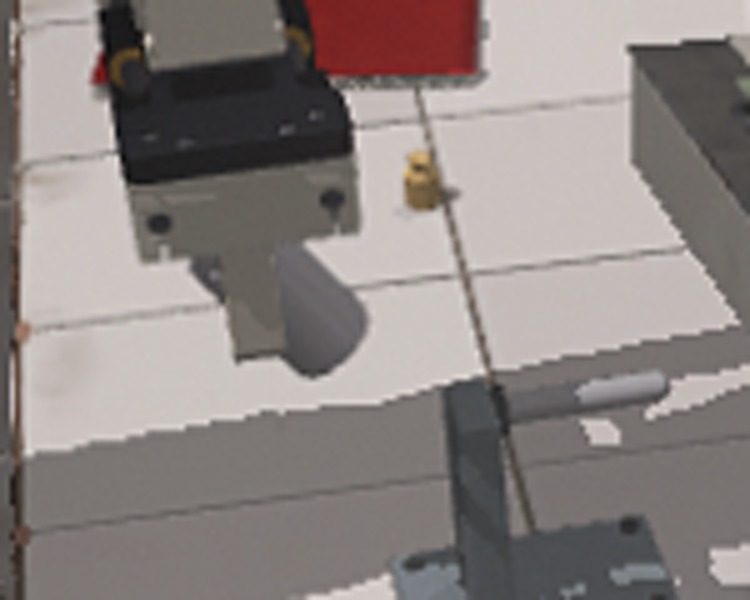

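play_rows(
  rows=[
    {"x": 0, "y": 0, "z": 0.025, "yaw": 0},
    {"x": 0, "y": 0, "z": 0.055, "yaw": 0},
    {"x": 0, "y": 0, "z": 0.085, "yaw": 0},
    {"x": 0, "y": 0, "z": 0.103, "yaw": 0},
    {"x": -0.006, "y": 0, "z": 0.105, "yaw": 0},
    {"x": -0.014, "y": 0, "z": 0.105, "yaw": 0},
    {"x": -0.02, "y": 0, "z": 0.105, "yaw": 0},
    {"x": -0.025, "y": 0, "z": 0.105, "yaw": 0},
    {"x": -0.03, "y": 0, "z": 0.105, "yaw": 0},
    {"x": -0.032, "y": 0, "z": 0.105, "yaw": 0},
  ],
)

```text
time_s: 21.15
ee_pos: [430.3, 103.1, 233.4]
eef_rot: [0.071, -3.135, 0.001]
force: [-12.8, -0.1, 4.9]
opening: 0.385
```

```bash
python3 snap.py wrist w13; python3 snap.py side s13 140 80 150 120 5; python3 tilt.py w13 258 328 | tail -1; python3 -c "
from h import *
plan((443,104,235),182.6)"
```

```text
inl 1942 4480 normal [ 0.568  0.004 -0.823] tilt from up 34.6 ctr [  8.3   0.4 146.9]
t 21.25 pos [430.4 103.1 233.5] yaw -177.4 force [-10.9  -0.1   3.2] op 0.383 j [ 0.12 -0.14  2.09  0.    1.2  -1.5 ] 
 shift [-0.0126  0.0003 -0.0016] yaw -0.0
```

View pics/s13c.png

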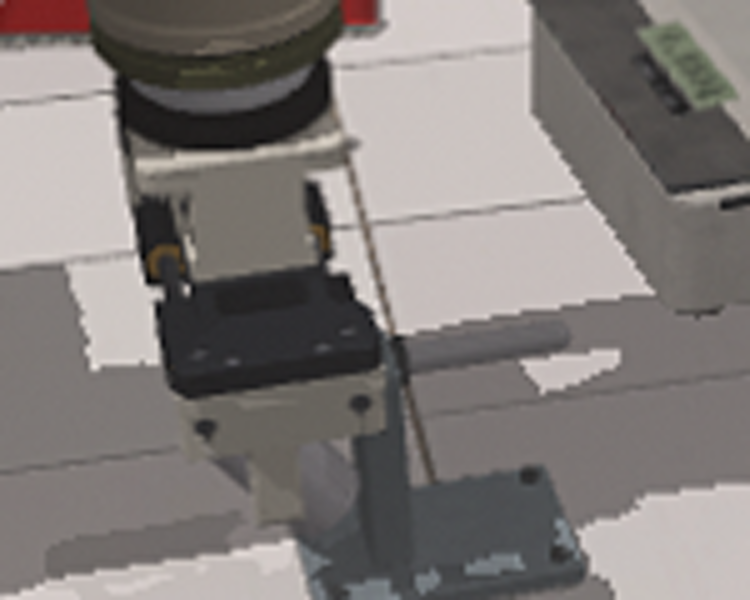

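```bash
python3 tilt.py w13 258 328; python3 snap.py top t13 150 170 130 90 5
```

```text
250 [(-10, -17, 230), (23, -7, 157), (23, 1, 156), (23, 9, 157), (-10, 19, 230)]
254 [(21, -11, 156), (22, -7, 155), (22, 1, 155), (22, 9, 155), (21, 13, 156)]
258 [(20, -11, 155), (20, -7, 155), (20, 1, 156), (20, 9, 155), (20, 13, 155)]
262 [(19, -10, 153), (19, -7, 153), (16, 1, 158), (19, 9, 153), (18, 12, 154)]
266 [(16, -11, 154), (17, -7, 153), (9, 1, 168), (16, 9, 154), (17, 12, 153)]
270 [(16, -10, 151), (16, -7, 152), (3, 1, 175), (15, 9, 152), (16, 12, 151)]
274 [(14, -10, 151), (13, -7, 152), (2, 1, 174), (14, 9, 151), (14, 12, 151)]
278 [(13, -10, 149), (9, -8, 156), (-1, 1, 174), (11, 9, 152), (12, 12, 151)]
282 [(11, -10, 148), (5, -8, 159), (-2, 1, 172), (8, 9, 155), (11, 12, 149)]
286 [(10, -10, 147), (9, -7, 150), (-3, 1, 170), (9, 9, 149), (10, 12, 147)]
290 [(8, -10, 147), (8, -7, 146), (-5, 1, 169), (9, 9, 146), (9, 12, 146)]
294 [(8, -10, 145), (7, -7, 146), (-7, 1, 168), (7, 9, 146), (7, 12, 146)]
298 [(5, -10, 145), (6, -7, 145), (-8, 1, 167), (6, 9, 145), (6, 12, 145)]
302 [(4, -10, 144), (4, -7, 143), (4, 1, 145), (83, 1, 21), (4, 12, 144)]
306 [(4, -10, 142), (3, -7, 142), (3, 1, 143), (3, 9, 142), (3, 12, 143)]
310 [(1, -10, 143), (2, -7, 141), (2, 1, 142), (2, 8, 141), (1, 12, 142)]
314 [(-36, -15, 193), (0, -7, 141), (0, 1, 141), (0, 9, 141), (-57, 20, 224)]
318 [(-36, -14, 189), (-36, -10, 189), (-2, 1, 141), (83, 1, 21), (-61, 20, 225)]
322 [(-36, -14, 185), (-36, -10, 185), (-35, 1, 184), (-36, 11, 185), (-65, 20, 224)]
326 [(-35, -14, 180), (-35, -10, 180), (-35, 1, 180), (-36, 11, 182), (-68, 20, 224)]
inl 1942 4480 normal [ 0.568  0.004 -0.823] tilt from up 34.6 ctr [  8.3   0.4 146.9]
```

View pics/w13.png

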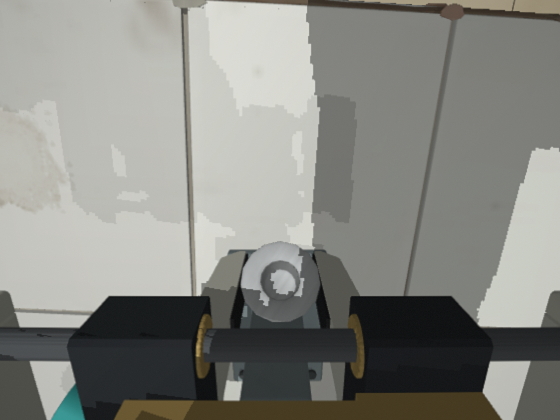

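View pics/t13c.png

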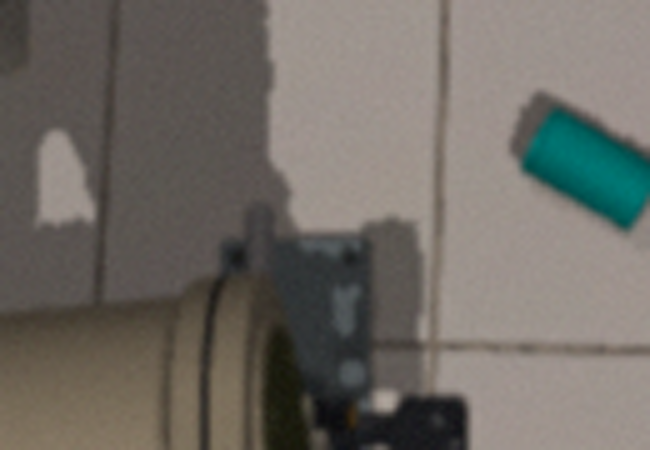

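play_rows(
  rows=[
    {"x": 0, "y": 0, "z": -0.004, "yaw": 0},
    {"x": -0.002, "y": 0, "z": -0.01, "yaw": 0},
    {"x": -0.004, "y": 0, "z": -0.015, "yaw": 0},
    {"x": -0.006, "y": 0, "z": -0.02, "yaw": 0},
    {"x": -0.008, "y": 0, "z": -0.024, "yaw": 0},
    {"x": -0.01, "y": 0, "z": -0.028, "yaw": 0},
    {"x": -0.012, "y": 0, "z": -0.032, "yaw": 0},
    {"x": -0.014, "y": 0, "z": -0.036, "yaw": 0},
    {"x": -0.016, "y": 0, "z": -0.04, "yaw": 0},
    {"x": -0.016, "y": 0, "z": -0.042, "yaw": 0},
  ],
  claw=-1,
  squeeze=6,
)

```text
time_s: 22.55
ee_pos: [446.5, 103.8, 274.8]
eef_rot: [0.071, -3.136, 0.0]
force: [-6.7, -0.4, -4.1]
opening: 0.384
```

```bash
python3 snap.py wrist w14; python3 snap.py side s14 140 80 150 120 5; python3 tilt.py w14 250 318 ; python3 -c "
from h import *
plan((443,104,235),182.6)"
```

```text
250 [(11, -13, 183), (13, -9, 179), (16, 1, 173), (14, 10, 178), (10, 15, 186)]
254 [(11, -12, 178), (13, -9, 174), (16, 1, 168), (14, 10, 173), (10, 15, 181)]
258 [(11, -12, 174), (13, -8, 170), (15, 1, 165), (13, 10, 169), (10, 14, 176)]
262 [(11, -12, 170), (12, -8, 166), (15, 1, 161), (13, 10, 166), (10, 14, 171)]
266 [(11, -12, 165), (13, -8, 160), (15, 1, 157), (13, 9, 161), (10, 14, 166)]
270 [(10, -11, 162), (12, -8, 158), (14, 1, 154), (12, 9, 158), (10, 13, 163)]
274 [(10, -11, 159), (12, -8, 155), (14, 1, 151), (12, 9, 154), (10, 13, 159)]
278 [(10, -11, 154), (11, -7, 152), (13, 1, 148), (12, 9, 151), (10, 13, 155)]
282 [(9, -11, 152), (12, -7, 147), (13, 1, 145), (12, 9, 148), (9, 13, 153)]
286 [(9, -10, 148), (11, -7, 145), (11, 1, 145), (11, 9, 146), (9, 12, 149)]
290 [(9, -10, 145), (9, -7, 146), (9, 1, 145), (9, 9, 146), (8, 12, 147)]
294 [(7, -10, 146), (7, -7, 145), (7, 1, 145), (7, 9, 145), (7, 12, 146)]
298 [(5, -10, 146), (5, -7, 145), (5, 1, 146), (5, 9, 146), (5, 12, 146)]
302 [(3, -10, 146), (3, -7, 146), (-11, 1, 167), (3, 9, 146), (3, 12, 145)]
306 [(0, -10, 146), (0, -7, 147), (-11, 1, 164), (1, 9, 146), (1, 12, 146)]
310 [(-1, -10, 146), (-6, -8, 153), (-12, 1, 161), (-3, 9, 149), (-1, 12, 146)]
314 [(-3, -10, 146), (-6, -8, 150), (-12, 1, 158), (-6, 9, 149), (-4, 12, 147)]
318 [(-6, -11, 146), (-7, -7, 148), (-11, 1, 154), (-7, 9, 148), (-6, 13, 147)]
322 [(-8, -11, 146), (-9, -7, 148), (-12, 1, 152), (-9, 9, 147), (-8, 13, 146)]
326 [(-11, -11, 147), (-11, -7, 147), (-13, 1, 151), (-10, 9, 147), (-11, 13, 148)]
inl 1242 4352 normal [-0.095  0.009 -0.995] tilt from up 5.5 ctr [  4.9   0.7 145.6]
t 22.65 pos [446.5 103.8 275. ] yaw -177.41 force [-6.5 -0.8 -2.7] op 0.384 j [ 0.12 -0.15  2.01  0.    1.29 -1.5 ] 
 shift [0.0034 0.0004 0.04  ] yaw -0.0001
```

View pics/s14c.png

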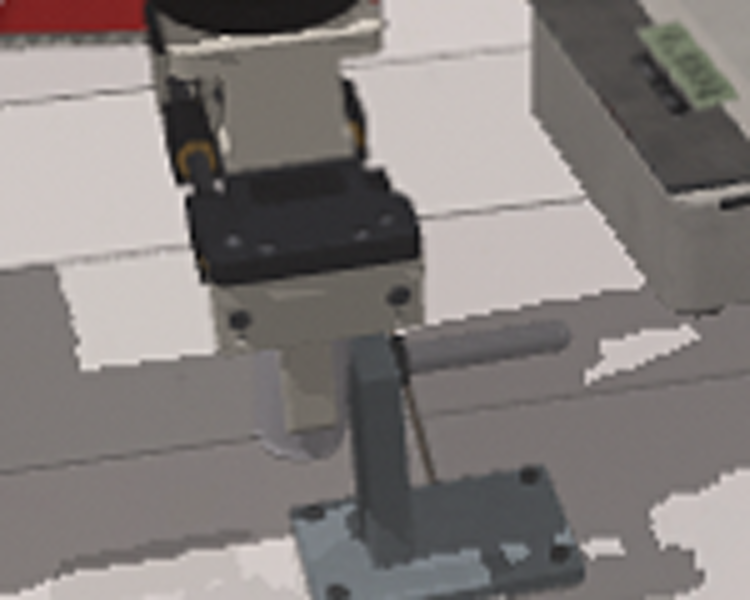

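View pics/w14.png

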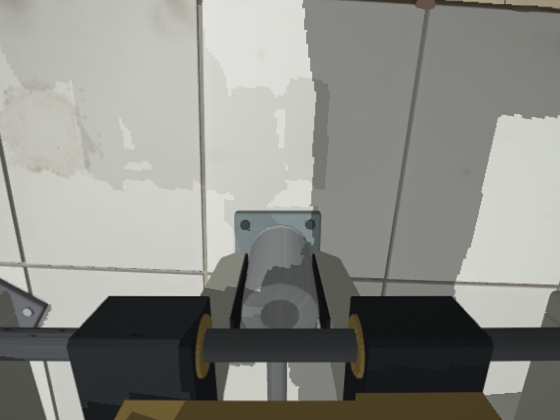

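play_rows(
  rows=[
    {"x": 0, "y": 0, "z": 0, "yaw": 0},
    {"x": 0, "y": 0, "z": 0, "yaw": 0},
    {"x": 0, "y": 0, "z": 0, "yaw": 0},
    {"x": 0.002, "y": 0, "z": 0, "yaw": 0},
    {"x": 0.008, "y": 0, "z": 0, "yaw": 0},
    {"x": 0.018, "y": 0, "z": 0, "yaw": 0},
    {"x": 0.025, "y": 0, "z": -0.02, "yaw": 0},
    {"x": 0.025, "y": 0, "z": -0.05, "yaw": 0},
    {"x": 0.025, "y": 0, "z": -0.08, "yaw": 0},
    {"x": 0.025, "y": 0, "z": -0.105, "yaw": 0},
  ],
  claw=-1,
  squeeze=30,
)

```text
time_s: 23.9
ee_pos: [422.1, 102.7, 382.6]
eef_rot: [-0.071, 3.139, 0.0]
force: [0.9, -0.7, -0.8]
opening: 0.379
```

play_rows(
  rows=[
    {"x": 0, "y": 0, "z": -0.005, "yaw": 0},
    {"x": 0, "y": 0, "z": -0.005, "yaw": 0},
    {"x": 0, "y": 0, "z": -0.005, "yaw": 0},
    {"x": 0, "y": 0, "z": -0.005, "yaw": 0},
    {"x": 0, "y": 0, "z": -0.005, "yaw": 0},
    {"x": 0, "y": 0, "z": -0.005, "yaw": 0},
    {"x": 0, "y": 0, "z": -0.005, "yaw": 0},
    {"x": 0, "y": 0, "z": -0.005, "yaw": 0},
    {"x": 0, "y": 0, "z": -0.005, "yaw": 0},
    {"x": 0, "y": 0, "z": -0.005, "yaw": 0},
  ],
)

```text
time_s: 25.15
ee_pos: [422.5, 102.7, 385.9]
eef_rot: [-0.071, 3.141, -0.0]
force: [-0.3, 0.8, -1.7]
opening: 0.378
```

```bash
python3 snap.py wrist w15; python3 snap.py side s15 100 20 150 120 5; python3 snap.py top t15; python3 tilt.py w15 274 326 ; python3 -c "
from h import *
plan((443,104,235),182.6)
p=env.camera_params('top'); z=np.load('pics/t15.npz'); C=cloud(p,z['d']); C0=cloud(p,np.load('pics/top0.npy'))
for u,v in ((265,149),(211,146),(330,151)): print(C[v,u].round(1),C0[v,u].round(1))"
```

```text
250 [(11, -13, 182), (14, -9, 178), (16, 1, 171), (13, 10, 178), (10, 15, 186)]
254 [(11, -12, 177), (14, -8, 172), (16, 1, 168), (13, 10, 173), (10, 15, 180)]
258 [(11, -12, 173), (13, -8, 169), (15, 1, 164), (13, 10, 169), (10, 14, 176)]
262 [(11, -12, 169), (13, -8, 164), (15, 1, 160), (13, 9, 164), (10, 14, 170)]
266 [(11, -12, 165), (12, -8, 162), (15, 1, 157), (12, 9, 162), (10, 14, 167)]
270 [(10, -11, 162), (12, -8, 157), (14, 1, 153), (12, 9, 159), (9, 13, 163)]
274 [(11, -11, 157), (12, -7, 153), (14, 1, 151), (12, 9, 154), (9, 13, 159)]
278 [(9, -11, 155), (12, -7, 150), (13, 1, 149), (12, 9, 150), (9, 13, 155)]
282 [(10, -10, 151), (12, -7, 147), (13, 1, 145), (11, 9, 148), (9, 13, 152)]
286 [(9, -10, 148), (11, -7, 145), (11, 1, 144), (11, 9, 145), (9, 12, 149)]
290 [(9, -10, 145), (10, -7, 144), (9, 1, 145), (9, 9, 144), (8, 12, 146)]
294 [(8, -10, 144), (7, -7, 145), (8, 1, 144), (7, 9, 145), (7, 12, 146)]
298 [(5, -10, 145), (5, -7, 145), (5, 1, 145), (5, 9, 145), (5, 12, 146)]
302 [(2, -10, 146), (3, -7, 146), (-12, 1, 168), (3, 9, 145), (3, 12, 145)]
306 [(0, -10, 146), (1, -7, 146), (-12, 1, 164), (1, 9, 145), (1, 12, 146)]
310 [(-1, -10, 145), (-6, -8, 152), (-11, 1, 160), (-2, 9, 147), (-1, 12, 145)]
314 [(-4, -10, 146), (-6, -8, 150), (-13, 1, 159), (-6, 9, 149), (-4, 12, 146)]
318 [(-7, -11, 147), (-7, -7, 148), (-13, 1, 156), (-7, 9, 148), (-6, 13, 147)]
322 [(-8, -11, 146), (-8, -7, 146), (-13, 1, 153), (-9, 9, 147), (-9, 13, 147)]
326 [(-10, -11, 147), (-11, -7, 147), (-13, 1, 150), (-10, 9, 146), (-10, 13, 146)]
inl 1433 3328 normal [-0.099  0.005 -0.995] tilt from up 5.7 ctr [  2.8   0.4 145.5]
t 25.3 pos [422.5 102.7 386. ] yaw -177.41 force [ 0.4  0.3 -1.8] op 0.382 j [ 0.12 -0.32  1.95 -0.    1.52 -1.5 ] 
 shift [-0.0205  0.0004  0.151 ] yaw -0.0002
[710.5 -24.5  35.8] [711.1 -24.5  34.1]
[723.8 107.7   5.9] [722.4 107.   10.7]
[ 714.9 -181.    18.2] [ 715.5 -181.3   16.2]
```

View pics/s15c.png

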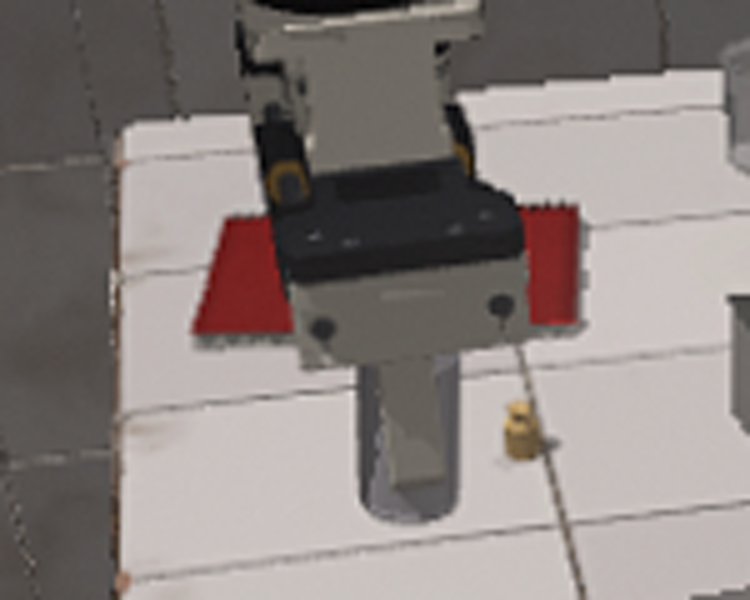

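View pics/w15.png

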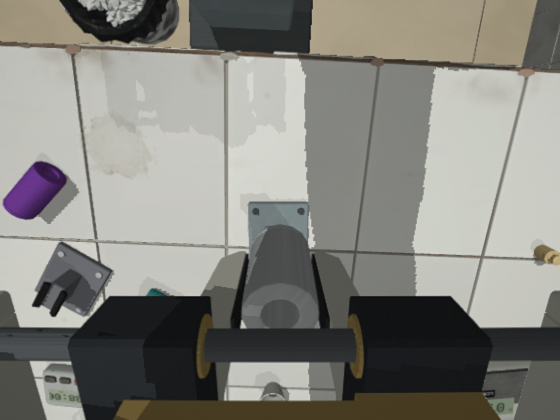

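```bash
python3 -c "
from bench import env
print(env.finish_job())"
```

```text
the job is handed in; nothing more can be done
None
```

The job is handed in: the spacer is held still with its deep hole pointing up. There is no verdict from the system, so the results below are my own checks.

**Finding and testing the hole:** The wrist camera showed the deep hole at the end facing the robot. I gripped the spacer near that end and slid it over the gauge pin. It went about 26 mm in and then met about 11 N of resistance, so the pin was at the bottom of the hole.

**Turning it upright:** I drew it off and turned it inside the gripper. Letting it swing under its own weight at 4 N grip did not work. Pushing it against the pin nose stalled about 33° from vertical, and a first push against the back of the gauge post jammed. Lifting it while pressing against that post brought it upright. I then gripped it with 30 N, moved clear and raised it.

**Last checks (about 25 s of the 43 s used):**
- **Tilt:** the end face is about 5.7° from vertical; the limit is 14°.
- **Hole direction:** depth readings at least 22 mm into the upward opening show the deep hole is on top.
- **Height and contact:** the spacer's middle is about 0.21 m above the bench, and it is clear of the gauge and cradle.
- **Stillness:** the arm was at rest and the grip steady.
- **Other objects:** the brass weight and timer measured within about 2 mm of where they started. The crucible's spot did too sideways; its height reading differed by 5 mm, which I put down to the reading falling inside the cup.

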